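Index the locking pen carousel and stand the marker in its cup

ROBOT

A 6-joint arm with a two-finger parallel gripper is mounted at the origin on a cart in front of the work surface, level with it; the furniture and walls round the work are solid. World frame = base frame: x ahead of the robot, y to its left, z up, the work surface at z = 0. Lengths are in mm, angles in rad, forces in N, time in s.
With the tool pointing down it reaches from about 275 to 1000 mm from the base axis. Payload 8.4 kg.
Tool frame: the origin (TCP) lies at the centre of the arm's flange, where the gripper is bolted on; the fingertips stand r.tip_extent ahead of it and the grasp point (between the pads) lies 155 mm ahead of it (r.tip_extent is the distance from the TCP to the fingertips, in mm); z points along the fingers, y is the direction in which the jaws open and shut (so a half turn about z gives the same grasp; the last joint's range is limited). The gripper opens to 85 mm and grips with 20 to 120 N. Pads are 22 mm wide; open, the fingers measure 114 mm over their backs; the gripper's body (76 mm by 85 mm) begins 54 mm behind the grasp point. The pads swing forward as they close: fully open they stand 13 mm farther back than shut.
Start: joints at [1.173, 0.353, 1.633, -0, 1.155, -0.002], TCP at [240.966, 576.684, 404.681] pointing down, gripper open.
Joint ranges: [-2.63, 2.63], [-0.92, 2.1], [0.06, 2.66], [-1.3, 4.44], [0, 2.69], [-3.02, 3.02]. Speed limits (rad/s): [2.22, 2.22, 2.79, 3.14, 3.14, 3.14].

INTERFACE

Orientations are given as [roll, pitch, yaw] about the fixed x, y, z axes, in that order (R = Rz(yaw) Ry(pitch) Rx(roll)).
In Python, from rig import sense, grab_frame, job, r gives the robot as it stands. The module is installed in compiled form; this text tells all that it offers.
- The arm moves only by the shell command python3 -m creep 'ROWS' [FORCE]. ROWS is JSON, a list of rows, each a list of 7 numbers: the turn, a rotation vector about the tool's x, y, z in rad, then the shift along the tool's x, y, z in mm, then the closure, from 0 (fully open) to 1 (shut). In form: [[wx, wy, wz, dx, dy, dz, fingers], ...]. A call has 1 to 10 rows; each row shifts and turns the pose as measured when the row begins, along the tool's axes as they then stand; what a row does not reach is not made up. A row lasts 1/12 s, in which the tool goes at most 41.7 mm and 7.16 degrees, less where a joint would pass 70% of its speed; a pose out of reach is approached as far as the arm can. A call with a gripper value outside its range is refused whole. The fingers move at their own pace and stop on an object; FORCE is the grip in N (left out, the last holds). Time passes only in rows, so rows that do not move let the fingers close. It gives the time, the measured TCP pose, the force and the opening at its end, in the units of the state.
- sense(): the state, without advancing time (a new reading comes with each control period).
- grab_frame(name): name is "scene" or "side" or "wrist"; returns a dict with "color" (400x640x3 uint8, red, green, blue), "mtx" (3x3 intrinsics, pixels), "T" (4x4, takes a point from camera to world coordinates). Camera axes: x right, y down, z forward; pixel columns grow to the right and rows downward; lengths in mm; the calibration is good to about 2 mm. A picture is of the moment at which its call begins. There is no depth.
- job.sign_off(): hands the job in, once; it reports no verdict.
The state is a dict: "clock": time; "qpos": joint angles; "qvel": joint speeds; "joint_efforts": joint torques, N m; "eef_pos": TCP position; "tcp_rot": TCP orientation; "contact_force": force on the tool from outside, world axes, zero at the start; "wrist_torque": the same for the moment, N m; "opening": opening from 0.0 (shut) to 1.0 (fully open).
Only numpy, scipy, OpenCV 4.12 (cv2) and the standard library are available. Lean on these libraries where they do the work, as an engineer would, in place of code of your own. Each camera call takes 0.05 s, during which the arm holds its last target.

TASK

Pull up the spring pin of the pen carousel by its knob, turn the carousel counterclockwise (seen from above) to the next hole, so that the empty cup comes round to the front mark, and let the pin snap home there. Then take the thick capped marker from its sloped rest, stand it cap up in that empty cup, right down on the bottom, and let go. Leave the pencil and the other things on the counter as they are.

Things in the scene. Friction and masses are not known exactly. Their poses are not given: they have to be found in the camera images.
- carousel: Fixed base of the pen carousel: dark disc 150 mm across, 12 mm high. Origin under its centre, on the table and turning axis. Its own -x is the front, shown by a small metal tab and point at the rim (front mark). On it an aluminium half-ring index plate (z 12 to 22 mm) with three holes (gaps) 65 mm from the axis, at -150, -90 and -30 degrees from the base's +x (counterclockwise positive).
- turntable (a joint): Angle (rad) of the wooden turntable, 106 mm across, counterclockwise from above positive; slight friction, stays where left, stops at -0.15 and 2.25. Holes at 0 (start), 1.047 (next hole: empty cup at the front mark), 2.094; 0.03 rad play. At 0 the empty cup is at +120, the cup with two thin pencils (tops at z 149 mm) at 0 and the pin at -150 degrees from the base's +x.
- lock_pin (a joint): Lift in m of the spring pin, which rides on an arm of the turntable 65 mm from the axis. 0: down in a hole (turntable locked); about 0.009: tip on top of the index plate; upper stop 0.018. At 0.010 or more the turntable is free to turn. The spring pulls it down with 5 N at 0 and 8 N at 0.015.
- knob (a point): Centre of the pin's white round knob: 22 mm across, from 15 mm below to 14 mm above this point, which is 81 mm above the table when the pin is down. Under it only the 8 mm stem, down to a bushing 18 mm across whose top is 31 mm below this point. Nothing tall within 45 mm. The knob does not spin by itself; it travels and turns with the turntable.
- cup_floor (a point): Centre of the inner floor of the empty cup, 26 mm above the table, 34 mm from the turning axis; moves with the turntable. The aluminium cup is 31 mm across outside, 25 mm inside; its rim is 66 mm above this point. An identical cup on the turntable holds two thin pencils.
- marker: White marker: round rod 16 mm thick, 150 mm long, grey cap (17.6 mm) on the upper 34 mm. Origin: centre of its foot (uncapped end); z runs along it to the cap. It leans in a rest 40 degrees from upright, cap end high and mostly away from the robot. The rest touches its underside up to 85 mm and its sides up to 59 mm from the foot: grip it from above across the barrel 90 to 115 mm from the foot.
- pencil: Fat wooden pencil, round, 11 mm diameter, 150 mm long, bare point up, leaning in the other, identical rest. Origin at its foot, z towards the point. To be left alone.
- rest_a: Wooden sloped rest that holds the marker, fixed; base 86 x 50 mm, highest point about 82 mm. Origin on the table under the foot of the marker; the rod leans towards its +x. It may stand at the left or the right of the counter.
- rest_b: The identical rest that holds the pencil, at the other side.
- shelf_edge (a point): Front edge of the fixed black upper shelf board behind the work: a level edge along y from -0.46 to 0.06 m, board 222 to 250 mm above the table, reaching backwards from here; a leafy plant stands on it. Keep the gripper and arm clear. At the front of the counter stand a candy bin (113 mm high) and a ribbon reel (117 mm high), between the left rest and the carousel.
- tea_tin: Tin can, 58 mm diameter, 72 mm high, bystander; origin at the centre of its underside.
- label_stack: Small stack of white labels, 31 x 45 x 10 mm, bystander; origin at the centre of its underside.
- butter_bar: Film-wrapped butter bar, 57 x 101 x 25 mm, bystander; origin at the centre of its underside.
- rattan_ball: Woven rattan ball, 58 mm, 53 mm high, bystander; origin at the centre of its underside.
- date_stamp: Wooden hand stamp, 26 x 34 mm, 62 mm high, bystander; origin at the centre of its underside.

How it is judged (in metres and radians):
On the way, in this order (a step that is already met when the one before it is completed fails the run):
1. the spring pin is pulled up clear of its hole (value of joint lock_pin above 0.0095 m), for 0.1 s.
2. the carousel stands at the next hole with the pin snapped in (value of joint turntable between 0.98 and 1.12 rad and value of joint lock_pin below 0.003 m), for 0.3 s.
3. the marker stands on the bottom of the empty cup (horizontal distance between marker and cup_floor below 0.01 m and z of marker in the frame of cup_floor between -0.004 and 0.006 m and angle between marker's own z axis and vertical below 0.2 rad), for 0.2 s.
At the end, for the whole second after the job is handed in: The turntable is at the next hole (0.98 to 1.12 rad) with the pin down (under 3 mm), and the marker stands at rest in the formerly empty cup: foot within 10 mm of the cup's centre and 6 mm of its floor, cap up, leaning less than 0.20 rad (all of step 2 and all of step 3 and linear speed of marker below 0.02 m/s); the robot touches nothing.
It fails at once if the pencil is pushed over 30 mm or taken from its rest (distance of pencil from where it was at the start of the episode above 0.03 m).
It fails at once if a bystander (tin, bar, ball, stamp, labels) is pushed over 30 mm from its place (distance of any of tea_tin, butter_bar, rattan_ball, date_stamp, label_stack from where it was at the start of the episode above 0.03 m).
It also fails if it takes over 59 s, if anything falls off the work surface, if the arm or the gripper's body presses on something with over 40 N, if the wrist force passes 120 N, or if a joint passes its speed limit or range.

## Working session

There is one attempt and no reset: what is moved stays moved. The work goes in short steps, Python scripts to look and compute and a shell command to move; the robot and the scene stay as the last step left them, time stands still between calls to the robot, and variables do not carry over. Pictures are saved under pics/ and viewed, and the job is handed in when it is done.

```bash
mkdir -p pics; ls; cat > h.py <<'E'
import numpy as np, cv2
from rig import sense, grab_frame, job, r
def snap(n,f):
    d=grab_frame(n); cv2.imwrite('pics/'+f,d['color'][:,:,::-1]); np.savez('pics/'+f+'.npz',**{k:d[k] for k in('color','mtx','T')}); return d
E
python3 - <<'E'
from h import *
print(sense(), r.tip_extent)
for n in("scene","side","wrist"):
    d=snap(n,n+'0.png'); print(n,d['mtx'].round(1).tolist(),d['T'].round(3).tolist())
E
```

```text
pics
{'clock': 0.0, 'qpos': array([ 1.17258892e+00,  3.53635360e-01,  1.63416907e+00,  1.05699823e-05,
        1.15520807e+00, -2.38331569e-03]), 'qvel': array([ 2.20127563e-03, -3.96560265e-04, -4.12820515e-04, -3.61146020e-04,
        4.25483757e-05,  7.34368767e-04]), 'joint_efforts': array([ 2.06804078e-03, -6.05237246e+01, -3.42077780e+01,  4.07385814e-04,
        9.13798925e-03, -2.49774388e-05]), 'eef_pos': array([240.87128317, 576.4461134 , 403.9545528 ]), 'tcp_rot': array([-3.14017283e+00, -1.30480992e-05,  2.74576428e+00]), 'contact_force': array([ 0.16396854, -0.03889234, -0.23333106]), 'wrist_torque': array([-0.00603071,  0.01167055,  0.01461592]), 'opening': 0.9963985603241354} 173.4
scene [[493.0, 0.0, 315.9], [0.0, 493.0, 199.3], [0.0, 0.0, 1.0]] [[-0.577, -0.335, 0.745, -743.897], [-0.816, 0.208, -0.539, 912.449], [0.026, -0.919, -0.394, 805.635], [0.0, 0.0, 0.0, 1.0]]
side [[371.6, 0.0, 314.1], [0.0, 371.6, 200.1], [0.0, 0.0, 1.0]] [[0.852, -0.301, 0.428, -22.906], [-0.523, -0.522, 0.674, -809.162], [0.021, -0.798, -0.602, 879.898], [0.0, 0.0, 0.0, 1.0]]
wrist [[349.8, 0.0, 321.3], [0.0, 349.8, 192.6], [0.0, 0.0, 1.0]] [[0.386, 0.873, 0.299, 165.328], [0.923, -0.364, -0.126, 609.631], [-0.001, 0.325, -0.946, 373.745], [0.0, 0.0, 0.0, 1.0]]
```

View pics/scene0.png

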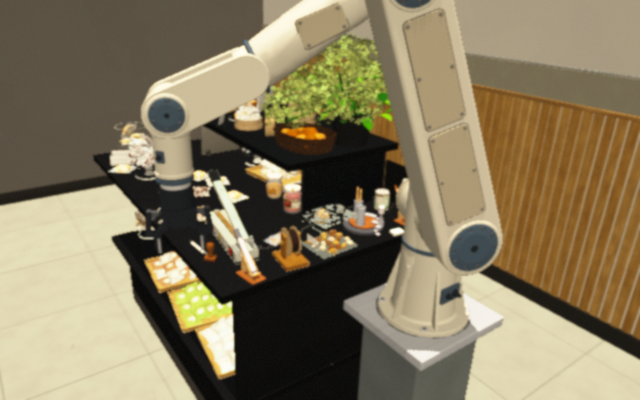

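View pics/side0.png

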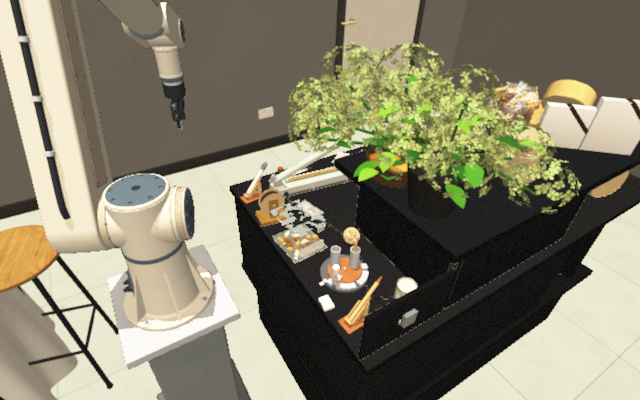

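View pics/wrist0.png

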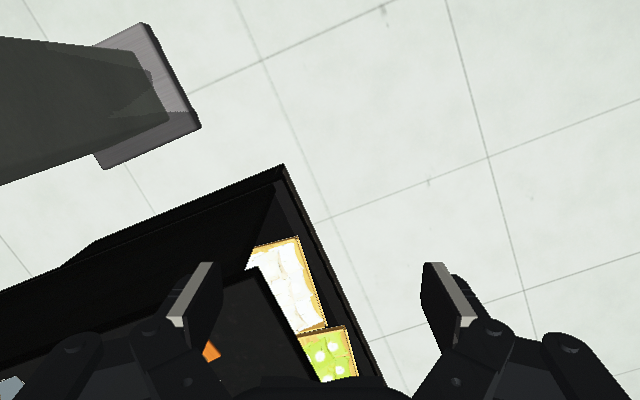

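The scene camera shows the left rest with a white rod near (240,240) and the carousel near (362,215). The side camera shows the carousel at (345,270), the left rest at (257,185) and the pencil rest at (362,305). I'll zoom in on these.

```bash
python3 - <<'E'
import cv2
a=cv2.imread('pics/side0.png');b=cv2.imread('pics/scene0.png')
cv2.imwrite('pics/sideA.png',cv2.resize(a[220:340,290:450],None,fx=5,fy=5,interpolation=cv2.INTER_CUBIC))
cv2.imwrite('pics/sideB.png',cv2.resize(a[145:265,225:385],None,fx=5,fy=5,interpolation=cv2.INTER_CUBIC))
cv2.imwrite('pics/sceneA.png',cv2.resize(b[165:290,190:420],None,fx=3.4,fy=3.4,interpolation=cv2.INTER_CUBIC))
E
```

```text
(no output)
```

View pics/sideA.png

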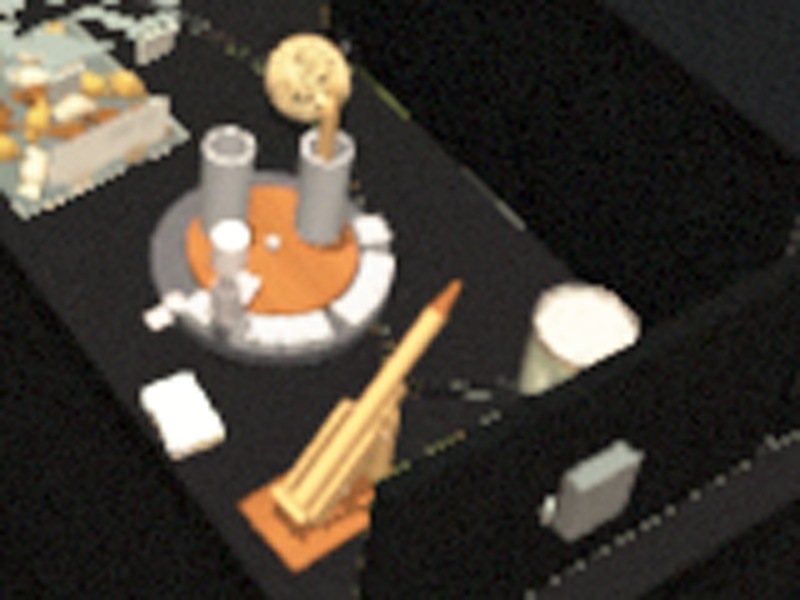

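View pics/sideB.png

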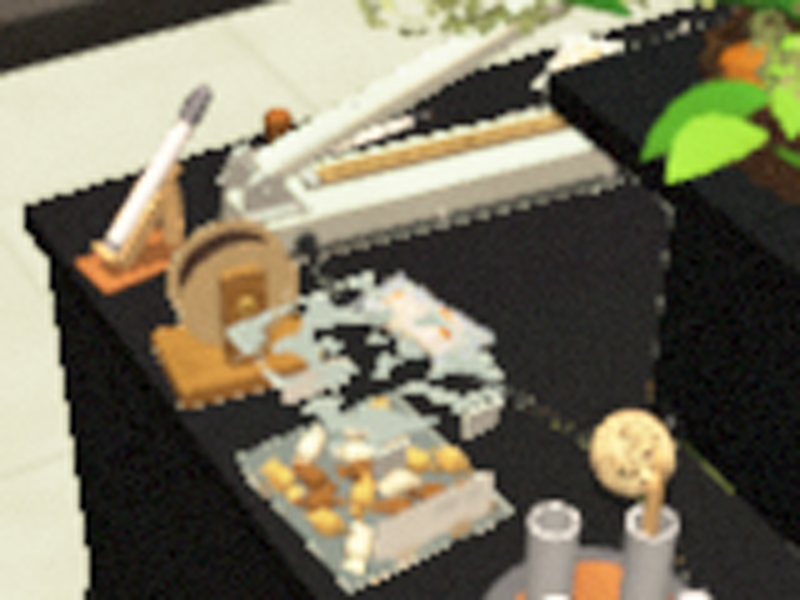

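View pics/sceneA.png

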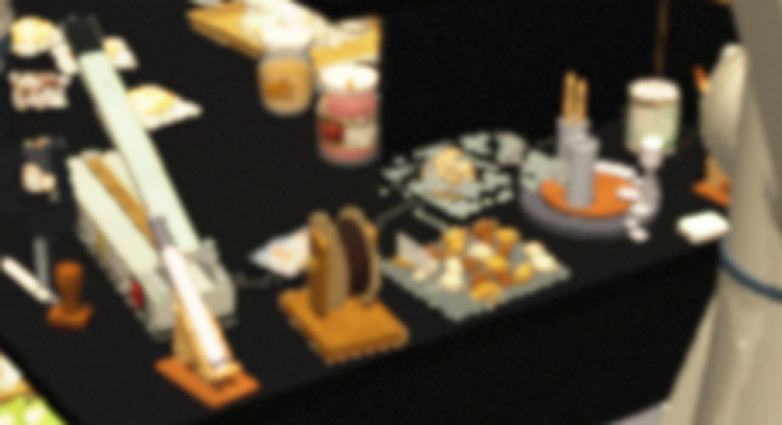

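```bash
cat >> h.py <<'E'
def ray(d,p):
    v=np.linalg.inv(d['mtx'])@[p[0],p[1],1]; return d['T'][:3,3], d['T'][:3,:3]@v
def atz(d,p,z):
    o,v=ray(d,p); return o+v*(z-o[2])/v[2]
def tri(L):
    A=0;b=0
    for d,p in L:
        o,v=ray(d,p); v=v/np.linalg.norm(v); M=np.eye(3)-np.outer(v,v); A=A+M; b=b+M@o
    return np.linalg.solve(A,b)
E
python3 - <<'E'
from h import *
S=np.load('pics/side0.png.npz');C=np.load('pics/scene0.png.npz')
np.set_printoptions(precision=1,suppress=True)
a=lambda u,v:(290+u/5,220+v/5); b=lambda u,v:(225+u/5,145+v/5); c=lambda u,v:(190+u/3.4,165+v/3.4)
print('knobtop',atz(S,a(231,236),95),'tri',tri([(S,a(231,240)),(C,c(651,148))]))
print('axis',atz(S,a(273,242),24)); print('front',atz(S,a(158,318),14))
e=atz(S,a(229,146),92);p=atz(S,a(326,147),92);print('cupE',e,'cupP',p,np.linalg.norm(e-p))
# centre: base ellipse
print('basecentre',atz(S,a(273,266),10))
print('foot',tri([(S,b(112,245)),(C,c(222,362))]),'cap',tri([(S,b(195,92)),(C,c(155,225))]))
print('tin',atz(S,a(585,325),72),'pencil',atz(S,a(455,285),115),atz(S,a(290,500),20),'ball',atz(S,a(308,78),27),'labels',atz(S,a(182,415),10))
E
```

```text
knobtop [ 424.  -231.4   95. ] tri [ 427.7 -226.8   85. ]
axis [ 484.  -196.4   24. ]
front [ 395.6 -204.    14. ]
cupE [ 465.5 -168.7   92. ] cupP [ 515.4 -198.8   92. ] 58.3419596601832
basecentre [ 480.9 -202.6   10. ]
foot [382.  312.3  24.3] cap [467.9 330.  127.1]
tin [ 570.3 -369.7   72. ] pencil [ 497.  -336.7  115. ] [ 386.7 -350.4   20. ] ball [588.8 -88.9  27. ] labels [ 371.4 -267.8   10. ]
```

The cups, knob and marker are located roughly. The empty cup's axis gives a carousel centre near (481,-198), and the knob is near (424,-230). Next I move over the carousel for a close wrist view.

```bash
python3 -m creep '[[0,0,0,-24,-33,0,0.3],[0,0,0,-24,-33,0,0.3],[0,0,0,-24,-33,0,0.3],[0,0,0,-24,-33,0,0.3],[0,0,0,-24,-33,0,0.3],[0,0,0,-24,-33,0,0.3],[0,0,0,-24,-33,0,0.3],[0,0,0,-24,-33,0,0.3],[0,0,0,-24,-33,0,0.3],[0,0,0,-24,-33,0,0.3]]' 60
python3 -m creep '[[0,0,0,-24,-33,0,0.3],[0,0,0,-24,-33,0,0.3],[0,0,0,-24,-33,0,0.3],[0,0,0,-24,-33,0,0.3],[0,0,0,-24,-33,0,0.3],[0,0,0,-24,-33,0,0.3],[0,0,0,-24,-33,0,0.3],[0,0,0,-24,-33,0,0.3],[0,0,0,-24,-33,0,0.3],[0,0,0,-24,-33,0,0.3]]'
```

```text
clock: 0.98
eef_pos: [333.7, 175.0, 400.6]
tcp_rot: [3.142, -0.001, 2.757]
contact_force: [1.2, -0.3, 0.4]
opening: 0.699
clock: 1.82
eef_pos: [427.3, -231.5, 402.0]
tcp_rot: [3.139, 0.005, 2.756]
contact_force: [1.7, 1.5, 0.2]
opening: 0.699
```

```bash
python3 -m creep '[[0,0,0.124,0,0,0,0.3],[0,0,0.124,0,0,0,0.3],[0,0,0.124,0,0,0,0.3],[0,0,0.124,0,0,0,0.3],[0,0,0.124,0,0,0,0.3],[0,0,0.124,0,0,0,0.3],[0,0,0.124,0,0,0,0.3],[0,0,0.124,0,0,0,0.3],[0,0,0.124,0,0,0,0.3]]'
python3 -m creep '[[0,0,0.124,0,0,0,0.3],[0,0,0.124,0,0,0,0.3],[0,0,0.124,0,0,0,0.3],[0,0,0.124,0,0,0,0.3],[0,0,0.124,0,0,0,0.3],[0,0,0.124,0,0,0,0.3],[0,0,0.124,0,0,0,0.3],[0,0,0.124,0,0,0,0.3],[0,0,0.124,0,0,0,0.3]]'
python3 - <<'E'
from h import *
snap('wrist','w1.png');snap('side','s1.png');print(sense()['eef_pos'],sense()['tcp_rot'],sense()['opening'])
E
```

```text
clock: 2.57
eef_pos: [427.7, -241.7, 399.9]
tcp_rot: [3.138, 0.001, 1.63]
contact_force: [-0.3, 0.2, -0.4]
opening: 0.698
clock: 3.32
eef_pos: [426.6, -241.1, 398.3]
tcp_rot: [-3.141, -0.001, 0.505]
contact_force: [-0.1, -1.1, -0.0]
opening: 0.701
[ 426.6359599  -241.11676572  398.29125584] [-3.14082519e+00 -9.52625784e-04  5.08982025e-01] 0.7024823464232124
```

View pics/w1.png

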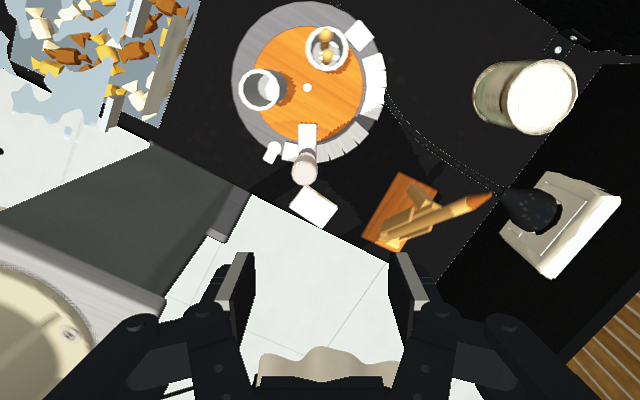

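The wrist view shows the knob at about (304,172), the axis dot at (307,88), the empty cup rim at (262,89) and the pencil cup rim at (327,47). I'll refine these with a zoom.

```bash
python3 - <<'E'
from h import *
a=cv2.imread('pics/w1.png')
cv2.imwrite('pics/w1z.png',cv2.resize(a[0:200,215:415],None,fx=3,fy=3,interpolation=cv2.INTER_CUBIC))
E
```

```text
(no output)
```

View pics/w1z.png

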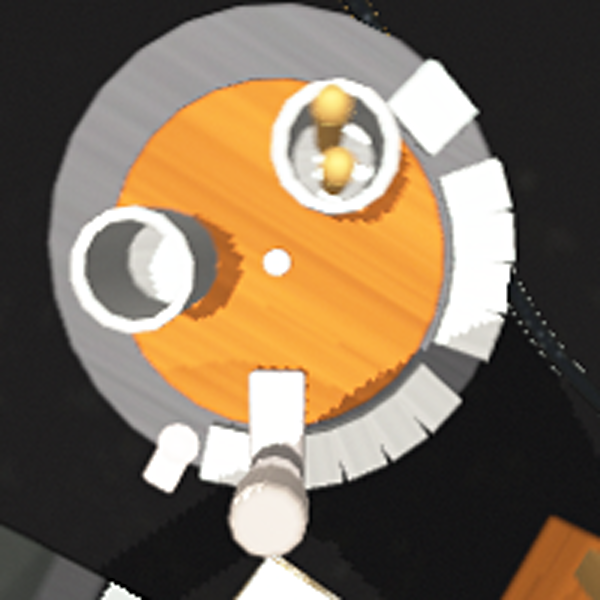

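```bash
python3 - <<'E'
from h import *
np.set_printoptions(precision=1,suppress=True)
W=np.load('pics/w1.png.npz')
w=lambda u,v:(215+u/3,v/3)
k=atz(W,w(267,519),95);e=atz(W,w(132,270),92);p=atz(W,w(336,146),92);ax=atz(W,w(276.5,262),24);f=atz(W,w(180,442),14)
print('knob',k,'E',e,'P',p,'axis z24',ax,'z18',atz(W,w(276.5,262),18),'front',f)
for (x,y) in (((49,220),(516,240)),):print(atz(W,w(*x),12),atz(W,w(*y),12))
d=p-e; phi=np.arctan2(d[1],d[0])+np.pi/6; C=(e+p)/2-17*np.array([np.cos(phi+np.pi/3),np.sin(phi+np.pi/3),0])
print('len',np.linalg.norm(d),'phi',np.degrees(phi),'C',C)
for c in (C,ax):
    for q,n in((k,'k'),(f,'f'),(e,'e'),(p,'p')): print(n,np.degrees(np.arctan2(*(q-c)[[1,0]])),np.linalg.norm((q-c)[:2]))
E
```

```text
knob [ 427.7 -224.2   95. ] E [ 468. -164.   92.] P [ 518.3 -194.9   92. ] axis z24 [ 483.8 -193.9   24. ] z18 [ 483.4 -193.8   18. ] front [ 415.3 -192.7   14. ]
[ 459.1 -123.6   12. ] [ 526.5 -258.2   12. ]
len 59.04106247182878 phi -1.6102125530953297 C [ 484.2 -193.9   92. ]
k -151.8054334667065 64.14444884275746
f 178.97917479805946 68.88722586351672
e 118.45342108229634 34.06555099291069
p -1.6738461884869569 34.06555099291065
k -151.58267379166648 63.76717359885091
f 179.0059659580672 68.43652240913133
e 117.81530153490009 33.818025113995645
p -1.7184350862904179 34.516607821290506
```

```bash
python3 -m creep '[[0,0,0,4,-7,20,0.3],[0,0,0,4,-7,20,0.3],[0,0,0,0,0,25,0.3],[0,0,0,0,0,25,0.3],[0,0,0,0,0,5,0.3],[0,0,0,0,0,0,0.3]]'
python3 - <<'E'
from h import *
snap('wrist','w2.png');print(sense()['eef_pos'],sense()['tcp_rot'],sense()['opening'])
E
```

```text
clock: 3.92
eef_pos: [427.7, -224.8, 301.8]
tcp_rot: [3.138, -0.003, 0.537]
contact_force: [0.4, -0.6, 0.3]
opening: 0.702
[ 427.64291572 -224.83010838  302.27446189] [ 3.13811247 -0.00335636  0.53669851] 0.702806222620086
```

View pics/w2.png

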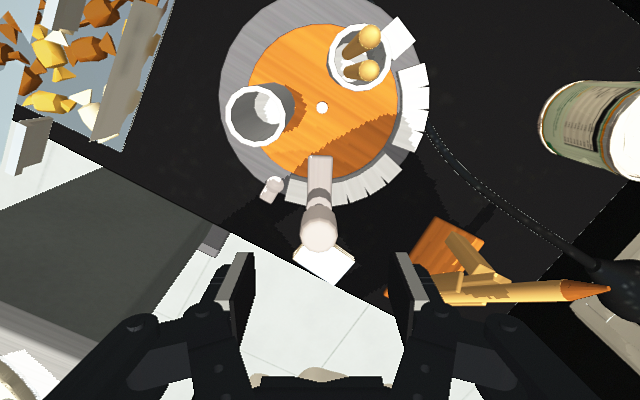

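```bash
python3 - <<'E'
from h import *
np.set_printoptions(precision=1,suppress=True)
W=np.load('pics/w2.png.npz')
print('knob',atz(W,(318,236),95),'axis',atz(W,(322,107.5),24),'E',atz(W,(256,116),92))
E
```

```text
knob [ 427.4 -223.8   95. ] axis [ 483.3 -193.4   24. ] E [ 467.7 -163.5   92. ]
```

```bash
python3 -m creep '[[0,0,0.02,0,0,22,0.3],[0,0,0.02,0,0,22,0.3],[0,0,0,0,0,18,0.3],[0,0,0,0,0,3,0.3],[0,0,0,0,0,0,0.3]]' 60
python3 -c "
from h import *
snap('wrist','w3.png');print(sense()['eef_pos'],sense()['tcp_rot'])"
```

```text
clock: 4.38
eef_pos: [431.7, -227.3, 242.5]
tcp_rot: [3.129, -0.009, 0.503]
contact_force: [-0.0, 0.7, 0.4]
opening: 0.697
[ 431.7957849  -227.34364203  242.86746347] [ 3.12856044 -0.00972534  0.50262927]
```

View pics/w3.png

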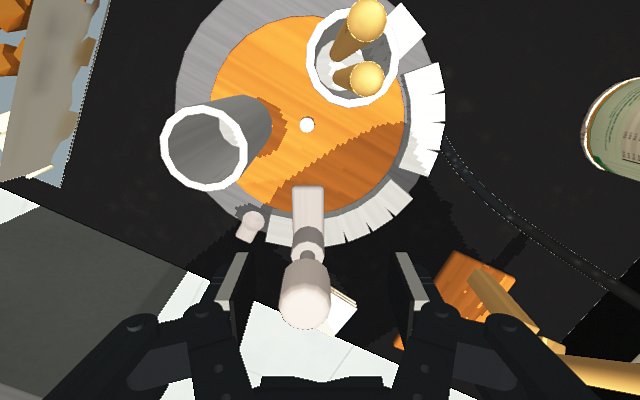

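```bash
python3 -m creep '[[0,0,0,-2.5,-5,6,0.3],[0,0,0,0,0,0,0.3],[0,0,0,0,0,0,0.3]]' 60
python3 -c "
from h import *
snap('wrist','w4.png');print(sense()['eef_pos'],sense()['tcp_rot'])"
```

```text
clock: 4.68
eef_pos: [428.1, -224.7, 239.8]
tcp_rot: [3.124, -0.012, 0.504]
contact_force: [-0.7, 0.4, 0.3]
opening: 0.697
[ 427.98238593 -224.62563129  239.67557772] [ 3.1246623  -0.0122242   0.50378297]
```

View pics/w4.png

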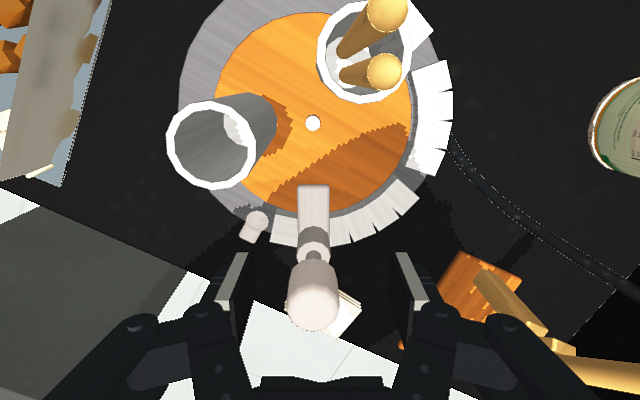

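The knob sits between the jaws at (313,295), slightly left of their middle and close enough. Closing.

```bash
python3 -m creep '[[0,0,0,0,0,4,0.3],[0,0,0,0,0,2,0.6],[0,0,0,0,0,0,1],[0,0,0,0,0,0,1],[0,0,0,0,0,0,1],[0,0,0,0,0,0,1]]' 70
python3 -c "
from h import *
snap('wrist','w5.png');print(sense()['eef_pos'],sense()['tcp_rot'],sense()['contact_force'])"
```

```text
clock: 5.23
eef_pos: [427.8, -223.8, 234.6]
tcp_rot: [3.127, -0.013, 0.503]
contact_force: [1.3, -1.7, -0.8]
opening: 0.232
[ 427.90074741 -223.83243638  234.60061943] [ 3.12662839 -0.01272693  0.50299805] [0.32427604 2.36233734 3.17259255]
```

View pics/w5.png

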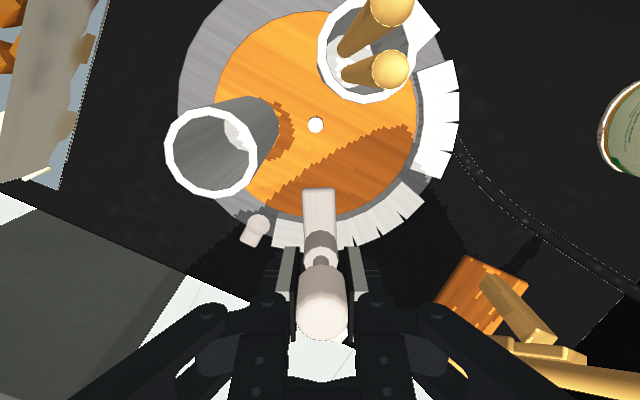

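```bash
python3 -m creep '[[0,0,0,0,0,-5,1],[0,0,0,0,0,-5,1],[0,0,0,0,0,-4,1],[0,0,0,0,0,0,1],[0,0,0,0,0,0,1]]' 80
python3 -c "
from h import *
snap('wrist','w6.png');print(sense()['eef_pos'],sense()['tcp_rot'],sense()['contact_force'])"
```

```text
clock: 5.7
eef_pos: [427.8, -223.8, 248.9]
tcp_rot: [3.127, -0.013, 0.503]
contact_force: [2.2, -0.1, -8.9]
opening: 0.231
[ 427.76867787 -223.77971338  248.8574012 ] [ 3.12675393 -0.01286626  0.50254207] [ 3.0689508  -0.34071266 -8.24763085]
```

View pics/w6.png

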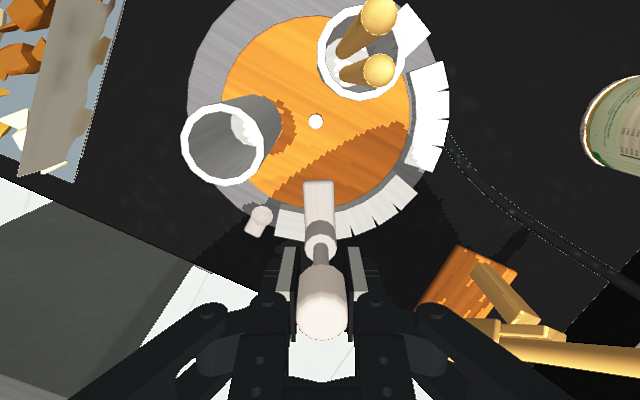

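```bash
python3 -m creep '[[0,0,-0.105,0.4,6.8,0,1],[0,0,-0.105,0.4,6.8,0,1],[0,0,-0.105,0.4,6.8,0,1],[0,0,-0.105,0.4,6.8,0,1],[0,0,-0.105,0.4,6.8,0,1],[0,0,0,0,0,0,1]]'
python3 -c "
from h import *
s=sense();p=s['eef_pos'];print(p,s['tcp_rot'],s['contact_force'],s['wrist_torque']);d=p[:2]-[484,-194];print(np.hypot(*d),np.degrees(np.arctan2(d[1],d[0])))"
```

```text
clock: 6.25
eef_pos: [451.7, -246.7, 247.7]
tcp_rot: [3.126, -0.007, 1.05]
contact_force: [1.3, 0.9, -8.8]
opening: 0.227
[ 451.6619558  -246.71834355  247.72137279] [ 3.12646301 -0.00679789  1.04983398] [ 1.30139128  0.89768776 -8.77155677] [ 0.28942869 -0.24814349 -0.05085152]
61.84636488391588 -121.52543626961072
```

```bash
python3 -m creep '[[0,0,-0.1,0.1,6.6,-0.2,1],[0,0,-0.1,0.1,6.6,-0.2,1],[0,0,-0.1,0.1,6.6,-0.2,1],[0,0,-0.1,0.1,6.6,0,1],[0,0,-0.09,0.1,6.0,0,1],[0,0,0,0,0,0,1]]'
python3 -c "
from h import *
snap('wrist','w7.png');snap('side','s7.png')
a=cv2.imread('pics/s7.png');cv2.imwrite('pics/s7z.png',cv2.resize(a[220:340,290:450],None,fx=5,fy=5,interpolation=2))
s=sense();p=s['eef_pos'];print(p,s['tcp_rot'],s['contact_force'],s['wrist_torque']);d=p[:2]-[484,-194];print(np.hypot(*d),np.degrees(np.arctan2(d[1],d[0])))"
```

```text
clock: 6.75
eef_pos: [480.9, -254.3, 245.9]
tcp_rot: [3.131, -0.005, 1.544]
contact_force: [1.0, -1.1, -7.7]
opening: 0.231
[ 480.32493599 -254.30473122  245.9644153 ] [ 3.131193   -0.00476645  1.53779805] [ 2.04558758  0.06775352 -7.43183323] [ 0.1321789  -0.45285529 -0.11843561]
60.416609492081236 -93.48738085835973
```

View pics/w7.png

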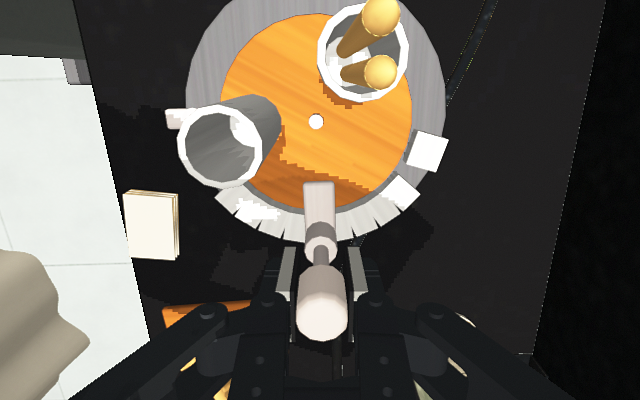

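View pics/s7z.png

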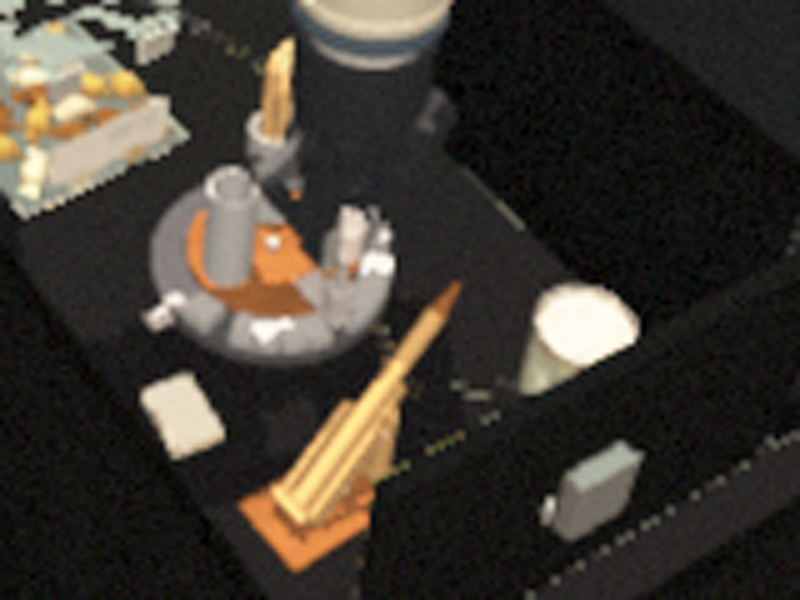

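```bash
python3 -m creep '[[0,0,-0.012,-0.5,0.9,1.5,1],[0,0,0,0,0,2.5,1],[0,0,0,0,0,2,1],[0,0,0,0,0,0,1]]'
python3 -c "
from h import *
s=sense();p=s['eef_pos'];print(p,s['tcp_rot'],s['contact_force'],s['wrist_torque'])"
```

```text
clock: 7.18
eef_pos: [480.3, -254.5, 239.4]
tcp_rot: [3.131, -0.005, 1.54]
contact_force: [2.8, 0.5, -7.2]
opening: 0.228
[ 480.31753523 -254.4545461   239.42037753] [ 3.13098918 -0.00526628  1.53990235] [ 2.82529416  0.53704387 -7.15891838] [ 0.26503173 -0.48800328 -0.11451563]
```

```bash
python3 -m creep '[[0,0,0,0,0,2.5,1],[0,0,0,0,0,2,1],[0,0,0,0,0,0,1],[0,0,0,0,0,0,1]]'
python3 -c "
from h import *
snap('wrist','w8.png')
s=sense();p=s['eef_pos'];print(p,s['tcp_rot'],s['contact_force'],s['wrist_torque'])"
```

```text
clock: 7.52
eef_pos: [480.2, -254.5, 234.8]
tcp_rot: [3.131, -0.005, 1.538]
contact_force: [2.0, 1.6, -4.8]
opening: 0.232
[ 480.23720199 -254.49280442  234.77178341] [ 3.13067703 -0.00520456  1.53768877] [ 2.11179452  1.82541606 -5.28335785] [ 0.3320736  -0.36406451 -0.12360755]
```

View pics/w8.png

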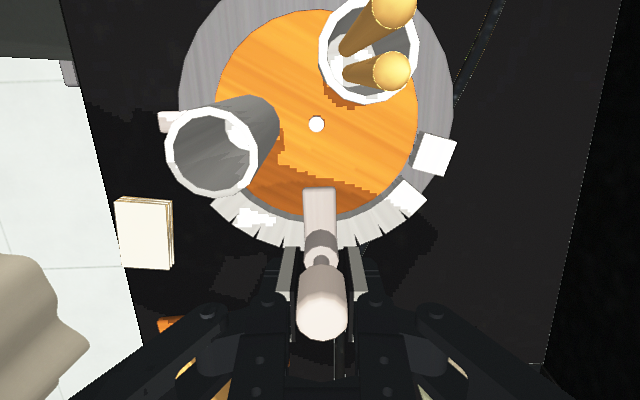

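The pin is down: z is back to the start value and the spring force is about 5 N. I'll open the jaws and rise.

```bash
python3 -m creep '[[0,0,0,0,0,0.5,0.3],[0,0,0,0,0,0,0.3],[0,0,0,0,0,0,0.3],[0,0,0,0,0,0,0.3],[0,0,0,0,0,-20,0.3],[0,0,0,0,0,-35,0.3],[0,0,0,0,0,-35,0.3],[0,0,0,0,0,-35,0.3],[0,0,0,0,0,-20,0.3],[0,0,0,0,0,0,0.3]]'
python3 -c "
from h import *
snap('wrist','w9.png')
s=sense();p=s['eef_pos'];print(p,s['tcp_rot'],s['contact_force'],s['wrist_torque'])
a=cv2.imread('pics/w9.png')
cv2.imwrite('pics/w9z.png',cv2.resize(a[0:260,200:460],None,fx=2.3,fy=2.3,interpolation=cv2.INTER_CUBIC))
"
```

```text
clock: 8.4
eef_pos: [477.5, -255.8, 386.0]
tcp_rot: [3.135, -0.004, 1.54]
contact_force: [0.6, -0.3, -0.1]
opening: 0.701
[ 477.32267832 -255.66792936  384.59175194] [ 3.13593429 -0.00432222  1.53959312] [ 0.14044998 -0.35067405  0.82563723] [-0.04036843 -0.00741225 -0.01591854]
```

View pics/w9z.png

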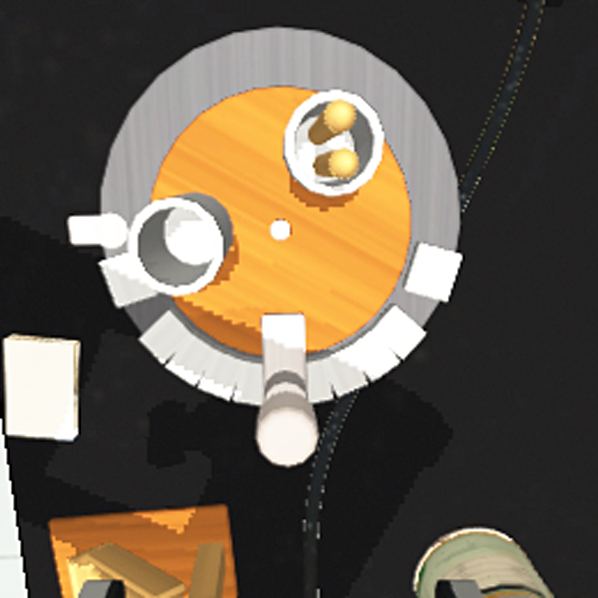

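```bash
python3 - <<'E'
from h import *
np.set_printoptions(precision=1,suppress=True)
W=np.load('pics/w9.png.npz')
w=lambda u,v:(200+u/2.3,v/2.3)
k=atz(W,w(287,437),95);e=atz(W,w(179,247),92);p=atz(W,w(334,143),92);ax=atz(W,w(280,230),24);fl=atz(W,w(194,237),26)
print('knob',k,'E',e,'P',p,'ax',ax,'floor?',fl)
d=p-e;print(np.linalg.norm(d),'turn phi',np.degrees(np.arctan2(d[1],d[0])+np.pi/6))
phi=np.arctan2(d[1],d[0])+np.pi/6; C=(e+p)/2-17*np.array([np.cos(phi+np.pi/3),np.sin(phi+np.pi/3),0]);print('C',C)
E
```

```text
knob [ 483.8 -257.5   95. ] E [ 451.1 -193.3   92. ] P [ 501.  -163.6   92. ] ax [ 483.9 -193.7   24. ] floor? [ 449.6 -195.2   26. ]
58.02882407333034 turn phi 60.73252443170256
C [ 484.7 -193.1   92. ]
```

The empty cup is at the front mark, centre about (450.5,-193.3), and the knob has its pin down. Now I go over to the marker.

```bash
python3 -m creep '[[0,0,0,37,-7,-2,0],[0,0,0,37,-7,-2,0],[0,0,0,37,-7,-2,0],[0,0,0,37,-7,-2,0],[0,0,0,37,-7,-2,0],[0,0,0,37,-7,-2,0],[0,0,0,37,-7,-2,0],[0,0,0,37,-7,-2,0]]'
python3 -m creep '[[0,0,0,37,-6,-2,0],[0,0,0,37,-6,-2,0],[0,0,0,37,-6,-2,0],[0,0,0,37,-6,-2,0],[0,0,0,37,-6,-2,0],[0,0,0,37,-6,-2,0],[0,0,0,37,-6,-2,0]]'
python3 -m creep '[[0,0,-0.12,0,0,0,0],[0,0,-0.12,0,0,0,0],[0,0,-0.12,0,0,0,0],[0,0,-0.12,0,0,0,0],[0,0,-0.12,0,0,0,0],[0,0,-0.12,0,0,0,0],[0,0,-0.12,0,0,0,0],[0,0,-0.12,0,0,0,0]]'
python3 -m creep '[[0,0,-0.12,0,0,0,0],[0,0,-0.12,0,0,0,0],[0,0,-0.12,0,0,0,0],[0,0,-0.12,0,0,0,0],[0,0,-0.12,0,0,0,0],[0,0,-0.12,0,0,0,0],[0,0,-0.12,0,0,0,0],[0,0,0,0,0,0,0]]'
python3 -c "
from h import *
snap('wrist','w10.png')
s=sense();p=s['eef_pos'];print(p,s['tcp_rot'],s['qpos'])
"
```

```text
clock: 9.12
eef_pos: [426.6, 46.7, 393.2]
tcp_rot: [-3.14, -0.001, 1.529]
contact_force: [1.6, 0.9, -0.6]
opening: 1.002
clock: 9.7
eef_pos: [387.5, 318.5, 399.0]
tcp_rot: [-3.13, 0.006, 1.53]
contact_force: [0.4, -0.8, -0.5]
opening: 1.003
clock: 10.37
eef_pos: [382.9, 325.8, 386.6]
tcp_rot: [-3.116, -0.011, 2.523]
contact_force: [-0.6, 0.9, 0.1]
opening: 0.999
clock: 11.03
eef_pos: [380.1, 323.0, 374.0]
tcp_rot: [-3.125, -0.042, -2.88]
contact_force: [0.3, 0.4, -0.1]
opening: 1.001
[379.99729335 322.92783491 373.89328756] [-3.12430343 -0.04265841 -2.88674769] [ 0.70043663  0.20369328  1.91481308  0.00316726  1.06903153 -1.12716067]
```

View pics/w10.png

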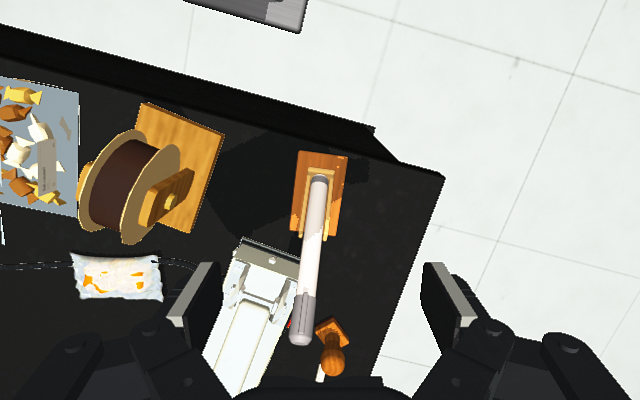

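The marker runs from its foot at (320,178) to its cap end at (301,340). The paper cutter is at (265,270) and the date stamp at (332,345). I'll measure.

```bash
python3 - <<'E'
from h import *
np.set_printoptions(precision=1,suppress=True)
W=np.load('pics/w10.png.npz')
im=cv2.imread('pics/w10.png');cv2.imwrite('pics/w10z.png',cv2.resize(im[140:360,230:400],None,fx=3.5,fy=3.5,interpolation=2)[:770])
for zf in(10,15,20,25,30):
    f=atz(W,(319.5,180),zf);c=atz(W,(301.5,339),zf+115);d=c-f
    print(zf,f,c,np.hypot(d[0],d[1]),np.degrees(np.arctan2(d[1],d[0])))
S=np.load('pics/side0.png.npz')
print('tri foot',tri([(W,(319.5,180)),(S,(247.4,194))]),'cap',tri([(W,(301.5,339)),(S,(264.5,163))]))
print('cutter near corners z60',[atz(W,q,60) for q in((239,238),(300,260),(290,285),(233,290))])
print('stamp top',atz(W,(333,366),62))
E
```

```text
10 [385.8 316.9  10. ] [480.3 330.5 125. ] 95.43942986128627 8.208472758939958
15 [384.6 316.6  15. ] [476.2 329.8 130. ] 92.62336809000688 8.193535540692546
20 [383.3 316.4  20. ] [472.2 329.2 135. ] 89.80731300880112 8.17766155952587
25 [382.  316.2  25. ] [468.1 328.5 140. ] 86.99126526737636 8.16075984417942
30 [380.7 316.   30. ] [464.1 327.9 145. ] 84.17522560238059 8.142727250471719
tri foot [383.1 316.4  20.1] cap [471.8 329.2 130.4]
cutter near corners z60 [array([443.8, 258.9,  60. ]), array([450.4, 316.8,  60. ]), array([477.9, 314.1,  60. ]), array([497.4, 263.7,  60. ])]
stamp top [554.  376.9  62. ]
```

View pics/w10z.png

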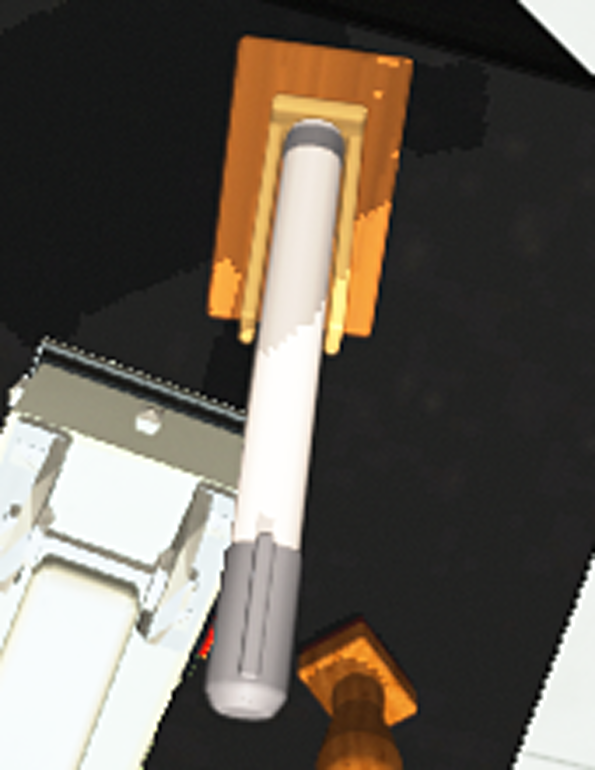

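```bash
python3 - <<'E'
from h import *
np.set_printoptions(precision=1,suppress=True)
W=np.load('pics/w10.png.npz');S=np.load('pics/side0.png.npz');C=np.load('pics/scene0.png.npz')
def proj(d,P):
    q=np.linalg.inv(d['T'])@np.r_[P,1];q=d['mtx']@q[:3];return q[:2]/q[2]
for n,q in(('plate corner',(300,260)),('br R',(280,303)),('br L',(243,268)),('near corner',(239,238))):
    print(n)
    for z in(20,40,60,80,100):
        P=atz(W,q,z);s=proj(S,P);c=proj(C,P);print(z,P,'sideBzoom',(s-[225,145])*5,'scenezoom',(c-[190,165])*3.4)
print('capedge',[atz(W,(305.1,296.6),z) for z in(108,112,116)])
E
python3 -c "
import cv2
a=cv2.imread('pics/s1.png');cv2.imwrite('pics/s1z.png',cv2.resize(a[150:215,230:330],None,fx=8,fy=8,interpolation=2))"
```

```text
plate corner
20 [471.3 319.   20. ] sideBzoom [213.2 211. ] scenezoom [169.  325.8]
40 [460.8 317.9  40. ] sideBzoom [200.4 194.8] scenezoom [174.6 311.2]
60 [450.4 316.8  60. ] sideBzoom [187.4 178.2] scenezoom [180.4 296.4]
80 [439.9 315.8  80. ] sideBzoom [174.  161.3] scenezoom [186.3 281.2]
100 [429.4 314.7 100. ] sideBzoom [160.3 143.9] scenezoom [192.2 265.7]
br R
20 [526.9 310.6  20. ] sideBzoom [279.8 196.6] scenezoom [149.7 298.1]
40 [513.1 310.1  40. ] sideBzoom [263.9 181.3] scenezoom [156.2 285.3]
60 [499.2 309.5  60. ] sideBzoom [247.6 165.6] scenezoom [162.8 272.3]
80 [485.3 308.9  80. ] sideBzoom [230.8 149.5] scenezoom [169.5 258.9]
100 [471.4 308.4 100. ] sideBzoom [213.7 133. ] scenezoom [176.4 245.2]
br L
20 [496.3 263.7  20. ] sideBzoom [272.7 237. ] scenezoom [209.5 298.4]
40 [484.3 266.   40. ] sideBzoom [256.7 219.2] scenezoom [212.9 285.6]
60 [472.3 268.3  60. ] sideBzoom [240.3 201. ] scenezoom [216.4 272.5]
80 [460.3 270.6  80. ] sideBzoom [223.6 182.4] scenezoom [220.1 259.1]
100 [448.3 272.9 100. ] sideBzoom [206.5 163.4] scenezoom [223.7 245.4]
near corner
20 [463.9 253.   20. ] sideBzoom [241.8 256.2] scenezoom [236.3 309.7]
40 [453.9 255.9  40. ] sideBzoom [227.2 237.2] scenezoom [238.4 296.3]
60 [443.8 258.9  60. ] sideBzoom [212.2 217.7] scenezoom [240.6 282.5]
80 [433.8 261.8  80. ] sideBzoom [197.  197.9] scenezoom [242.8 268.4]
100 [423.8 264.8 100. ] sideBzoom [181.4 177.7] scenezoom [245.1 253.9]
capedge [array([454.9, 325.8, 108. ]), array([452.3, 325.4, 112. ]), array([449.8, 325. , 116. ])]
```

View pics/s1z.png

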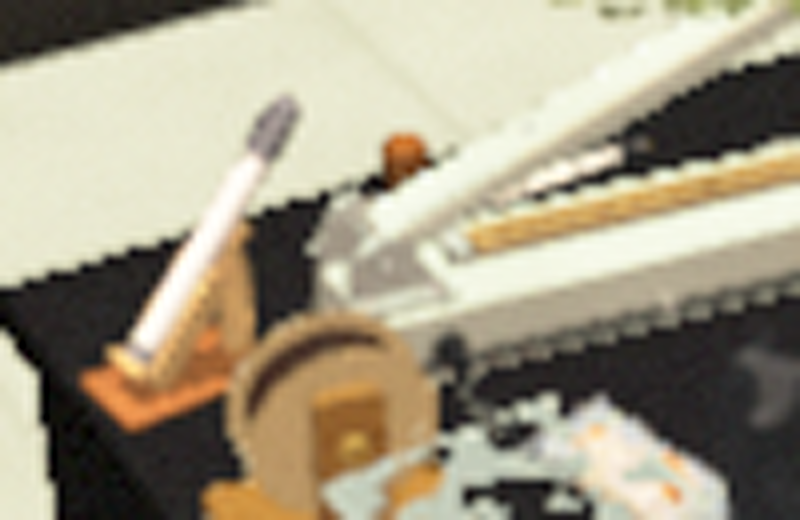

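```bash
python3 -m creep '[[0,-0.04,0.06,0,0,0,0.45],[0,0,0.055,0,0,0,0.45],[0,0,0,-25,-2.5,0,0.45],[0,0,0,-25,-2.5,0,0.45],[0,0,0,-24,-2.5,0,0.45],[0,0,0,0,0,0,0.45],[0,0,0,0,0,0,0.45]]'
python3 -c "
from h import *
snap('wrist','w11.png')
s=sense();p=s['eef_pos'];print(p,s['tcp_rot'],s['qpos'])
"
```

```text
clock: 11.67
eef_pos: [455.2, 323.3, 368.1]
tcp_rot: [-3.118, -0.005, -3.04]
contact_force: [-0.9, 0.2, -0.4]
opening: 0.552
[455.06907272 323.31824719 368.11566078] [-3.11845366 -0.00464779 -3.03885279] [ 0.62043908  0.29296947  1.8082444  -0.02045884  1.05595926 -1.0429381 ]
```

View pics/w11.png

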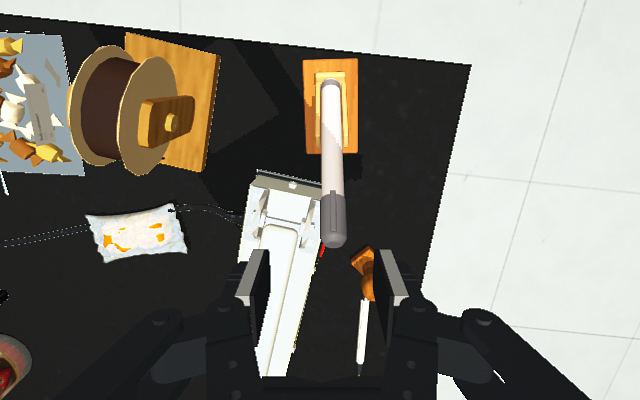

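```bash
python3 - <<'E'
from h import *
np.set_printoptions(precision=1,suppress=True)
W=np.load('pics/w11.png.npz');V=np.load('pics/w10.png.npz')
im=cv2.imread('pics/w11.png');cv2.imwrite('pics/w11z.png',cv2.resize(im[50:270,230:400],None,fx=3.5,fy=3.5,interpolation=2)[:770])
f=atz(W,(331,86),20);c=atz(W,(333,241),133);d=c-f
print(f,c,np.hypot(d[0],d[1]),np.degrees(np.arctan2(d[1],d[0])))
print([atz(W,(333,196),z) for z in(108,112)])
for a,b in (((331,86),(319.5,180)),((333,196),(305.1,296.6)),((333,243),(301.5,341))): print(tri([(W,a),(V,b)]))
E
```

```text
[382.9 317.   20. ] [475.1 328.2 133. ] 92.9210362145436 6.90394565280519
[array([453. , 325.9, 108. ]), array([451.7, 325.7, 112. ])]
[382.9 316.7  21.2]
[451.  325.4 114. ]
[477.5 329.3 130.9]
```

View pics/w11z.png

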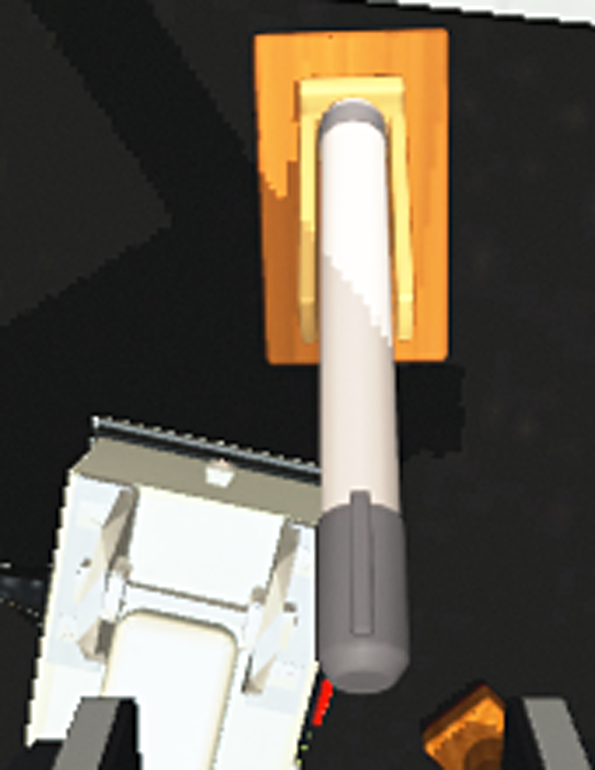

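```bash
python3 -m creep '[[-0.023,0,-0.023,1.2,2.7,10,0.45],[0,0,0,0,0,20,0.45],[0,0,0,0,0,20,0.45],[0,0,0,0,0,10,0.45],[0,0,0,0,0,0,0.45],[0,0,0,0,0,0,0.45]]'
python3 -c "
from h import *
s=sense();p=s['eef_pos'];print(p,s['tcp_rot'])
"
```

```text
clock: 12.22
eef_pos: [448.9, 325.5, 305.6]
tcp_rot: [3.141, -0.007, -3.024]
contact_force: [0.1, 0.4, 1.1]
opening: 0.554
[448.91840703 325.48385392 305.6268464 ] [ 3.14136956 -0.00724718 -3.02427635]
```

```bash
python3 -m creep '[[0,0,0,-3,0.3,15,0.45],[0,0,0,-3,0,14,0.45],[0,0,0,-1,0,10,0.45],[0,0,0,0,0,0,0.45],[0,0,0,0,0,0,0.45]]'
python3 -c "
from h import *
snap('wrist','w12.png')
s=sense();p=s['eef_pos'];print(p,s['tcp_rot'])
"
```

```text
clock: 12.63
eef_pos: [456.0, 327.6, 267.9]
tcp_rot: [3.14, -0.004, -3.026]
contact_force: [-0.2, -0.1, 0.2]
opening: 0.55
[455.86691465 327.55112214 267.87087641] [ 3.13973031 -0.00423543 -3.02547952]
```

View pics/w12.png

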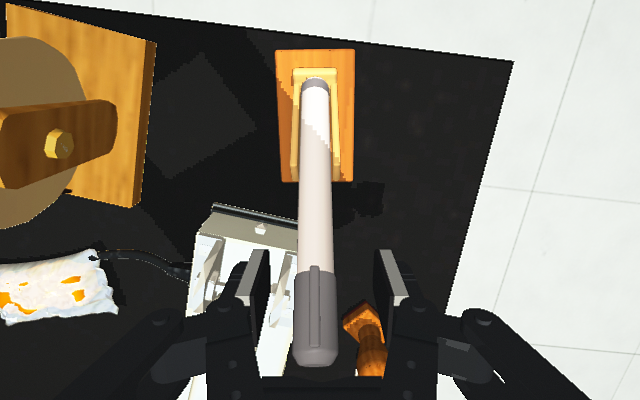

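```bash
python3 -m creep '[[0,0,0,4,-2,4,0.45],[0,0,0,0.5,0,4,0.45],[0,0,0,0,0,0,0.45],[0,0,0,0,0,0,0.45]]'
python3 -c "
from h import *
snap('wrist','w13.png')
s=sense();p=s['eef_pos'];print(p,s['tcp_rot'],s['contact_force'])
"
```

```text
clock: 13.02
eef_pos: [451.4, 325.0, 260.7]
tcp_rot: [3.139, -0.003, -3.026]
contact_force: [1.1, -0.4, -0.9]
opening: 0.55
[451.38384118 324.9683936  260.74688675] [ 3.13878596e+00 -2.49824198e-03 -3.02575099e+00] [-0.09662429 -0.55771729  0.2942257 ]
```

View pics/w13.png

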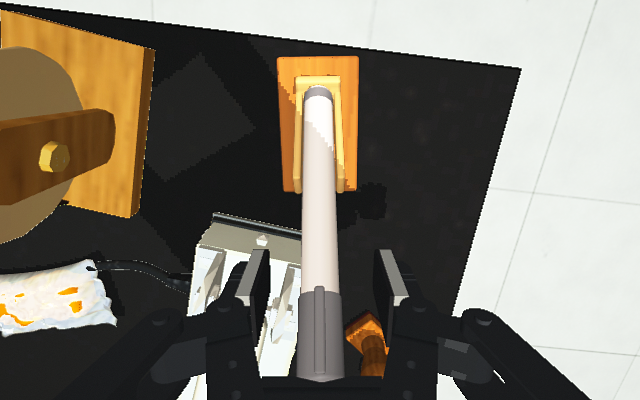

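The marker is centred between the pads at (320,260). Closing.

```bash
python3 -m creep '[[0,0,0,0,0,0,0.7],[0,0,0,0,0,0,1],[0,0,0,0,0,0,1],[0,0,0,0,0,0,1],[0,0,0,0,0,0,1],[0,0,0,0,0,0,1]]' 90
python3 -c "
from h import *
snap('wrist','w14.png')
s=sense();p=s['eef_pos'];print(p,s['tcp_rot'],s['contact_force'])
"
```

```text
clock: 13.57
eef_pos: [451.5, 325.0, 261.4]
tcp_rot: [3.139, -0.002, -3.025]
contact_force: [1.6, -1.7, -0.6]
opening: 0.159
[451.5488838  324.94114976 261.40881928] [ 3.13887574e+00 -1.92461156e-03 -3.02538095e+00] [ 0.33955742 -0.4234381  -0.10802267]
```

View pics/w14.png

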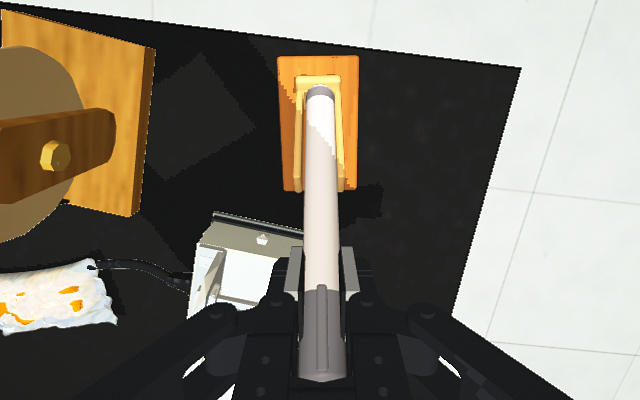

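```bash
python3 -m creep '[[0,0,0,0,0,-6,1],[0,0,0,0,0,-12,1],[0,0,0,0,0,-20,1],[0,0,0,0,0,-25,1],[0,0,0,0,0,-30,1],[0,0,0,0,0,-30,1],[0,0,0,0,0,-25,1],[0,0,0,0,0,0,1]]'
python3 -c "
from h import *
snap('wrist','w15.png');snap('side','s15.png')
s=sense();p=s['eef_pos'];print(p,s['tcp_rot'],s['contact_force'])
"
```

```text
clock: 14.28
eef_pos: [451.3, 324.3, 420.9]
tcp_rot: [3.139, -0.003, -3.026]
contact_force: [1.3, -0.9, 0.6]
opening: 0.162
[450.49095492 323.74201802 416.82916513] [ 3.1410264  -0.00700961 -3.02582906] [ 0.16085342  0.71420423 -1.7514886 ]
```

View pics/w15.png

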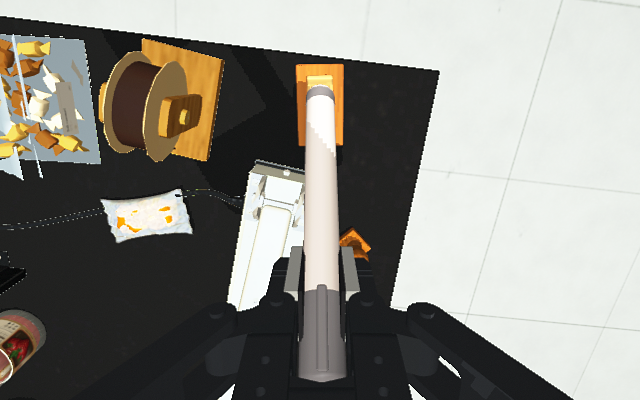

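```bash
python3 -m creep '[[0,0,0,11,-35,0,1],[0,0,0,11,-35,0,1],[0,0,0,11,-35,0,1],[0,0,0,11,-35,0,1],[0,0,0,11,-35,0,1],[0,0,0,11,-35,0,1],[0,0,0,11,-35,0,1]]'
python3 -m creep '[[0,0,0,11,-35,0,1],[0,0,0,11,-35,0,1],[0,0,0,11,-35,0,1],[0,0,0,11,-35,0,1],[0,0,0,11,-35,0,1],[0,0,0,11,-35,0,1],[0,0,0,0,0,0,1]]'
python3 -m creep '[[0,0,0.1,0,0,0,1],[0,0,0.1,0,0,0,1],[0,0,0.1,0,0,0,1],[0,0,0.1,0,0,0,1],[0,0,0.1,0,0,0,1],[0,0,0,0,0,0,1]]'
python3 -m creep '[[0,-0.1,0,0,0,0,1],[0,-0.1,0,0,0,0,1],[0,-0.1,0,0,0,0,1],[0,-0.1,0,0,0,0,1],[0,-0.1,0,0,0,0,1],[0,-0.1,0,0,0,0,1],[0,-0.1,0,0,0,0,1],[0,0,0,0,0,0,1]]'
python3 -c "
from h import *
snap('wrist','w16.png');snap('side','s16.png')
s=sense();p=s['eef_pos'];print(p,s['tcp_rot'],s['contact_force'],s['qpos'])
"
```

```text
clock: 14.97
eef_pos: [398.0, 67.2, 410.5]
tcp_rot: [3.141, -0.016, -3.017]
contact_force: [1.2, -1.4, 0.1]
opening: 0.164
clock: 15.55
eef_pos: [348.9, -162.5, 405.5]
tcp_rot: [3.139, -0.027, -3.019]
contact_force: [0.1, -0.5, 0.2]
opening: 0.162
clock: 16.05
eef_pos: [344.5, -164.4, 399.4]
tcp_rot: [-3.131, -0.038, 2.731]
contact_force: [0.5, -1.1, 0.1]
opening: 0.162
clock: 16.72
eef_pos: [341.9, -161.7, 393.7]
tcp_rot: [-3.114, 0.679, 2.774]
contact_force: [0.2, 0.9, -1.2]
opening: 0.161
[ 342.48840739 -161.86596473  394.03104299] [-3.11603513  0.67178807  2.77236261] [ 0.68735204 -0.31409768 -0.84319941] [-0.45902324 -0.1812961   2.34917248  0.10167394  0.30357046 -1.73812887]
```

View pics/w16.png

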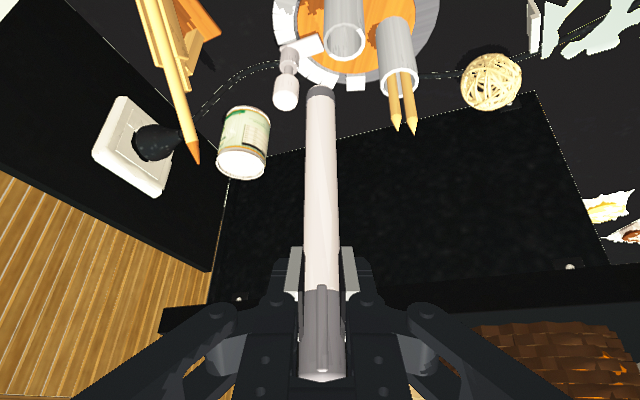

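View pics/s16.png

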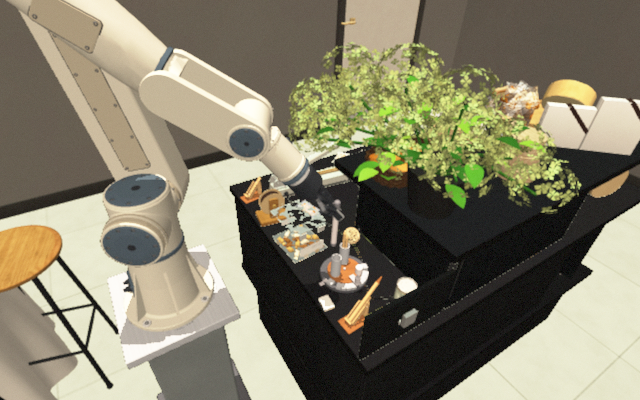

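```bash
cat >> h.py <<'E'
from scipy.spatial.transform import Rotation as Ro
def Rt(rpy): return Ro.from_euler('xyz',rpy).as_matrix()
def proj(d,P):
    q=np.linalg.inv(d['T'])@np.r_[P,1];q=d['mtx']@q[:3];return q[:2]/q[2]
Rg=Rt([3.1389,-.0019,-3.0254]);pg=np.array([451.5,325.,261.4])
az=np.radians(7.3);t=np.radians(40)
dm=np.array([np.sin(t)*np.cos(az),np.sin(t)*np.sin(az),np.cos(t)])
A116=np.array([457.4,326.1,108.]); F=A116-116*dm
dt=Rg.T@dm; ft=Rg.T@(F-pg)
def marker():
    s=sense();R=Rt(s['tcp_rot']);return s['eef_pos']+R@ft, R@dt, R, s
E
python3 - <<'E'
from h import *
np.set_printoptions(precision=3,suppress=True)
print('F',F,'tool ft',ft,'dt',dt)
f,d,R,s=marker();print('foot',f,'dir',d,'tilt deg',np.degrees(np.arccos(d[2])))
W=np.load('pics/w16.png.npz')
for a in(0,10,116,150):
    print(a,proj(W,f+a*d))
S=np.load('pics/side0.png.npz')
S=np.load('pics/s16.png.npz');print(proj(S,f),proj(S,f+150*d))
a=cv2.imread('pics/s16.png');cv2.imwrite('pics/s16z.png',cv2.resize(a[180:300,290:410],None,fx=6,fy=6,interpolation=2)[:600])
E
```

```text
F [383.441 316.626  19.139] tool ft [ 68.111  -1.08  242.389] dt [-0.641  0.009 -0.767]
foot [ 430.776 -203.831  162.003] dir [0.033 0.018 0.999] tilt deg 2.1788402338178083
0 [317.237  96.548]
10 [317.279 109.223]
116 [317.905 298.77 ]
150 [318.219 393.836]
[333.993 243.308] [338.153 199.214]
```

View pics/s16z.png

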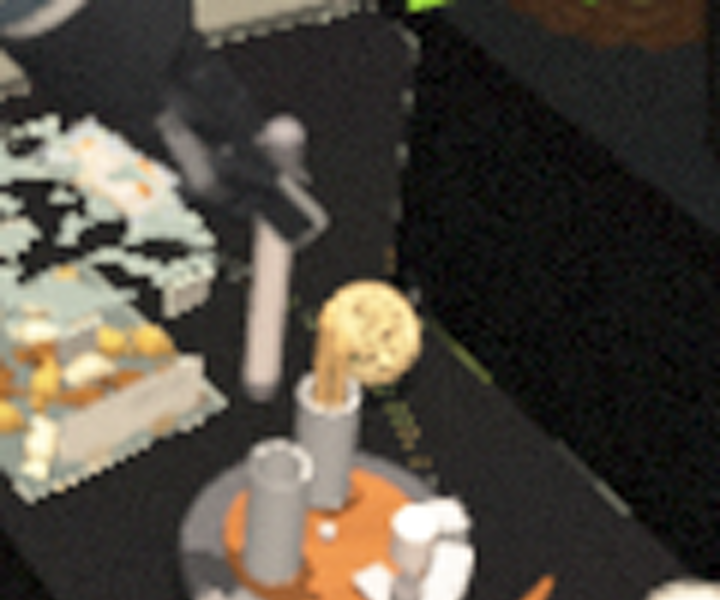

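```bash
python3 - <<'E'
from h import *
np.set_printoptions(precision=1,suppress=True)
W=np.load('pics/w16.png.npz')
print('pred rim',proj(W,[450.5,-193.3,92]),'axis',proj(W,[484,-193.8,24]),'P rim',proj(W,[501.2,-164,92]))
a=cv2.imread('pics/w16.png');cv2.imwrite('pics/w16z.png',cv2.resize(a[0:130,250:430],None,fx=4.4,fy=4.4,interpolation=2))
E
```

```text
pred rim [343.8  44.2] axis [354.4  28.4] P rim [398.5  84.6]
```

View pics/w16z.png

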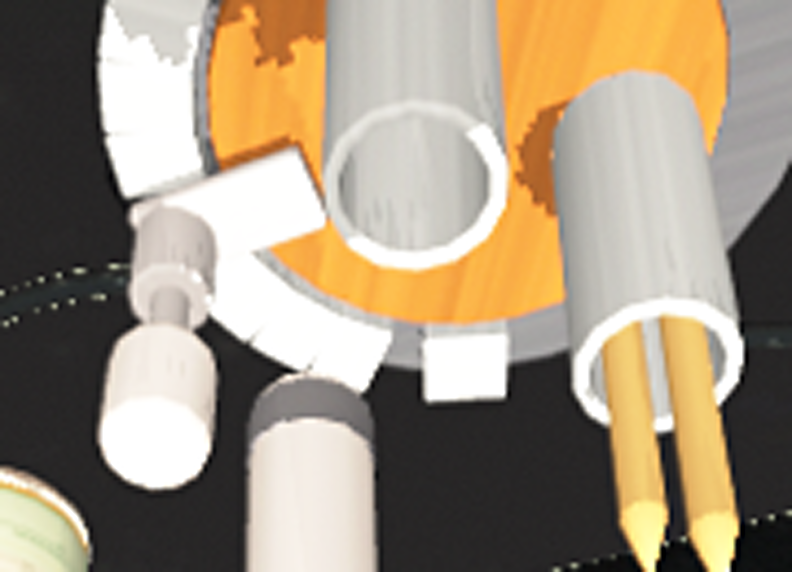

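```bash
cat >> h.py <<'E'
ft=ft+np.array([0,1.6,0])
CUP=np.array([450.5,-193.3])
def plan(zt,cup=CUP):
    f,d,R,s=marker()
    w=R.T@np.cross(d,[0,0,1]); 
    R2=R@Ro.from_rotvec(w).as_matrix()
    p2=np.r_[cup,zt]-R2@ft
    print('foot',f.round(1),'dir',d.round(3),'rotvec',w.round(3),'shift tool',(R.T@(p2-s['eef_pos'])).round(1),'after rot',(R2.T@(p2-s['eef_pos'])).round(1),'F',s['contact_force'].round(1),'z',s['eef_pos'].round(1))
E
python3 -c "
from h import *
plan(120)"
```

```text
foot [ 431.4 -202.3  162. ] dir [0.033 0.018 0.999] rotvec [-0.023 -0.024  0.019] shift tool [20.7  9.7 40. ] after rot [21.8  8.4 39.7] F [ 0.7 -0.3 -0.8] z [ 342.5 -161.9  394. ]
```

```bash
python3 -m creep '[[-0.023,-0.024,0.019,0,0,0,1],[0,0,0,7,3,8,1],[0,0,0,7,3,8,1],[0,0,0,7,3,12,1],[0,0,0,0,0,10,1],[0,0,0,0,0,0,1],[0,0,0,0,0,0,1]]'
python3 -c "
from h import *
snap('wrist','w17.png');snap('side','s17.png');plan(110);plan(26)
a=cv2.imread('pics/w17.png');cv2.imwrite('pics/w17z.png',cv2.resize(a[0:130,230:410],None,fx=4.4,fy=4.4,interpolation=2))
a=cv2.imread('pics/s17.png');cv2.imwrite('pics/s17z.png',cv2.resize(a[180:300,290:410],None,fx=5,fy=5,interpolation=2))
"
```

```text
clock: 17.4
eef_pos: [356.5, -155.1, 349.9]
tcp_rot: [3.127, 0.673, 2.76]
contact_force: [0.5, 0.0, 0.0]
opening: 0.163
foot [ 449.2 -188.3  118.7] dir [ 0.019 -0.009  1.   ] rotvec [ 0.001 -0.021 -0.001] shift tool [ 8.2 -3.9  7.3] after rot [ 8.3 -3.9  7.1] F [-0.6  0.5  0. ] z [ 356.5 -155.3  350.5]
foot [ 449.2 -188.3  118.7] dir [ 0.019 -0.009  1.   ] rotvec [ 0.001 -0.021 -0.001] shift tool [60.7 -4.8 72.9] after rot [62.2 -4.7 71.6] F [-0.6  0.5  0. ] z [ 356.5 -155.3  350.5]
```

View pics/w17z.png

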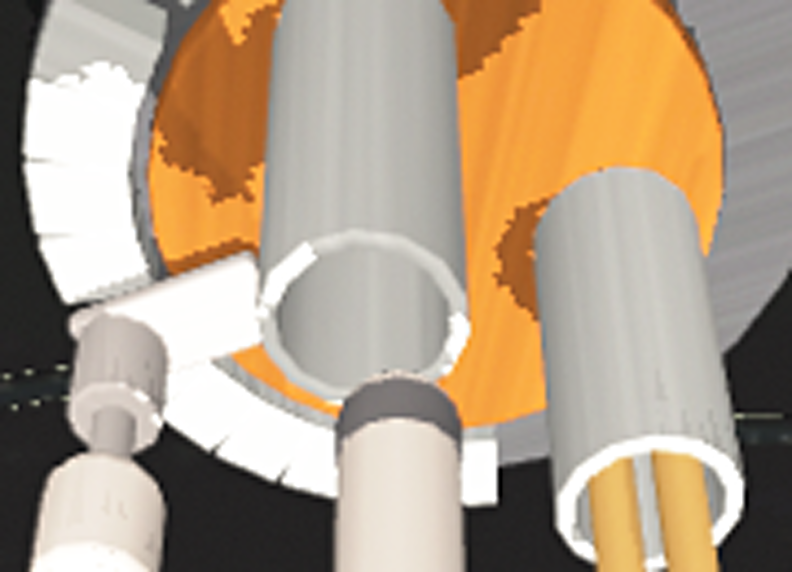

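View pics/s17z.png

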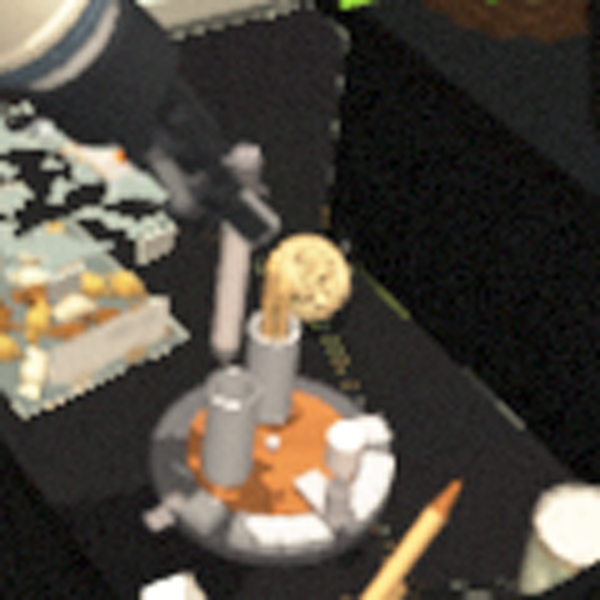

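```bash
python3 -m creep '[[0,-0.021,0,4,-2.5,3,1],[0,0,0,4,-1.5,3,1],[0,0,0,0,0,0,1],[0,0,0,0,0,0,1]]'
python3 -c "
from h import *
snap('wrist','w18.png');snap('side','s18.png');plan(100)
f,d,R,s=marker()
W=np.load('pics/w18.png.npz');S=np.load('pics/s18.png.npz')
print('rim pred',proj(W,[*CUP,92]),proj(S,[*CUP,92]),'foot pred',proj(W,f),proj(S,f))
a=cv2.imread('pics/w18.png');cv2.imwrite('pics/w18z.png',cv2.resize(a[0:130,230:410],None,fx=4.4,fy=4.4,interpolation=2))
a=cv2.imread('pics/s18.png');cv2.imwrite('pics/s18z.png',cv2.resize(a[200:290,300:390],None,fx=6.6,fy=6.6,interpolation=2))
"
```

```text
clock: 17.83
eef_pos: [353.4, -158.3, 343.0]
tcp_rot: [3.127, 0.699, 2.761]
contact_force: [-0.7, 0.8, 0.0]
opening: 0.164
foot [ 451.5 -193.2  113.7] dir [-0.003 -0.     1.   ] rotvec [ 0.001  0.003 -0.001] shift tool [ 8.7 -0.3 10.2] after rot [ 8.7 -0.3 10.2] F [ 0.2  1.2 -0.5] z [ 353.5 -158.3  343.1]
rim pred [318.49090149  72.43091593] [336.29331276 256.14412122] foot pred [319.55862814  98.9063955 ] [336.96515049 250.70410705]
```

View pics/w18z.png

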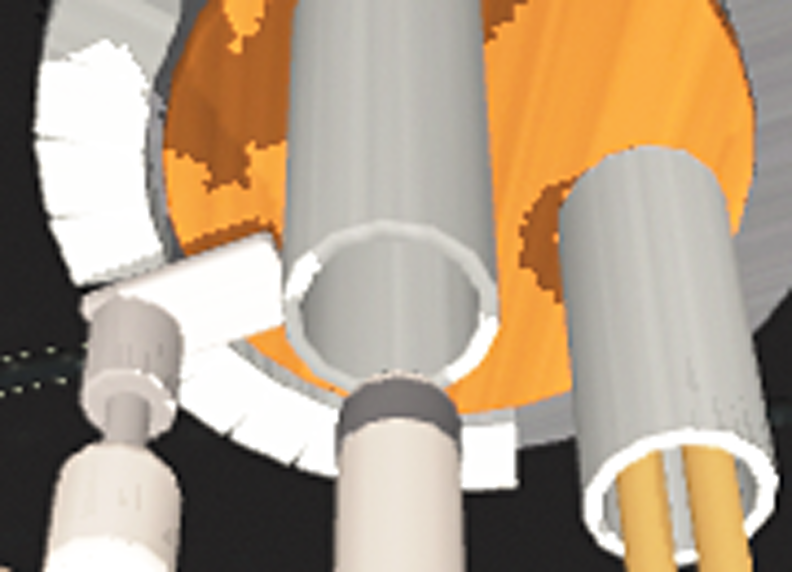

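View pics/s18z.png

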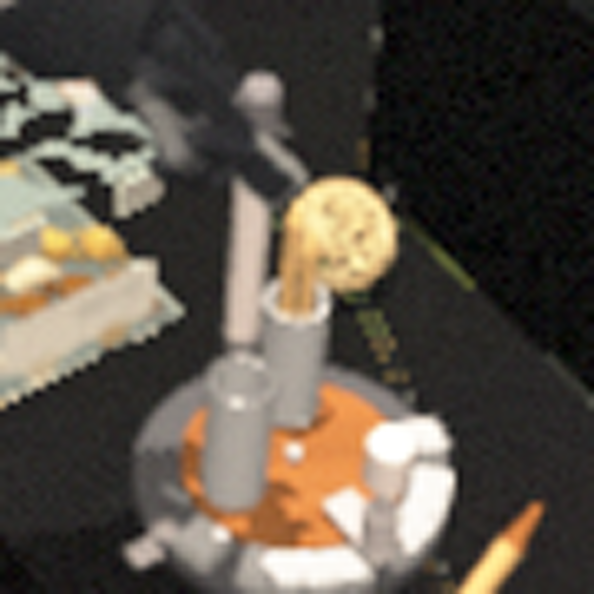

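```bash
python3 -m creep '[[0,0,0,6.8,-0.3,6.8,1],[0,0,0,5.5,0,6.5,1],[0,0,0,0,0,0,1],[0,0,0,0,0,0,1]]'
python3 -c "
from h import *
snap('wrist','w19.png');plan(75)
a=cv2.imread('pics/w19.png');cv2.imwrite('pics/w19z.png',cv2.resize(a[0:150,230:410],None,fx=4,fy=4,interpolation=2))
"
```

```text
clock: 18.27
eef_pos: [353.7, -157.9, 330.3]
tcp_rot: [3.126, 0.703, 2.763]
contact_force: [0.3, 0.5, 0.3]
opening: 0.162
foot [ 452.6 -192.6  101.4] dir [-0.007  0.     1.   ] rotvec [ 0.002  0.007 -0.002] shift tool [16.8 -1.1 19.5] after rot [16.6 -1.1 19.6] F [-0.1 -0.2  0. ] z [ 353.7 -157.9  330.4]
```

View pics/w19z.png

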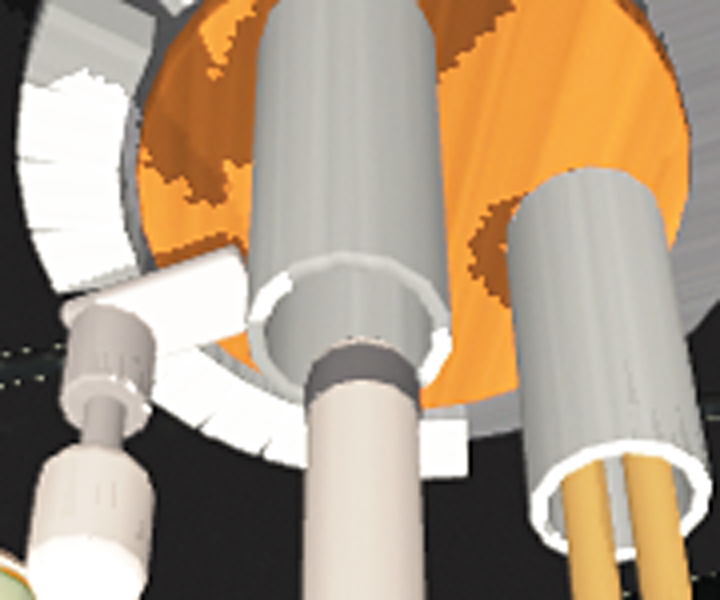

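```bash
python3 -m creep '[[0,0.007,0,4.2,-1.3,2,1],[0,0,0,0,0,0,1],[0,0,0,0,0,0,1]]'
python3 -c "
from h import *
snap('wrist','w20.png');plan(75)
a=cv2.imread('pics/w20.png');cv2.imwrite('pics/w20z.png',cv2.resize(a[0:150,230:410],None,fx=4,fy=4,interpolation=2))
"
```

```text
clock: 18.57
eef_pos: [352.1, -158.5, 327.5]
tcp_rot: [3.127, 0.698, 2.765]
contact_force: [-0.4, -0.2, -0.8]
opening: 0.164
foot [ 449.8 -192.7   98. ] dir [-0.002 -0.001  1.   ] rotvec [ 0.002  0.002 -0.001] shift tool [13.7 -0.2 18.3] after rot [13.7 -0.1 18.3] F [ 0.2 -0.3 -0.1] z [ 352.1 -158.5  327.5]
```

View pics/w20z.png

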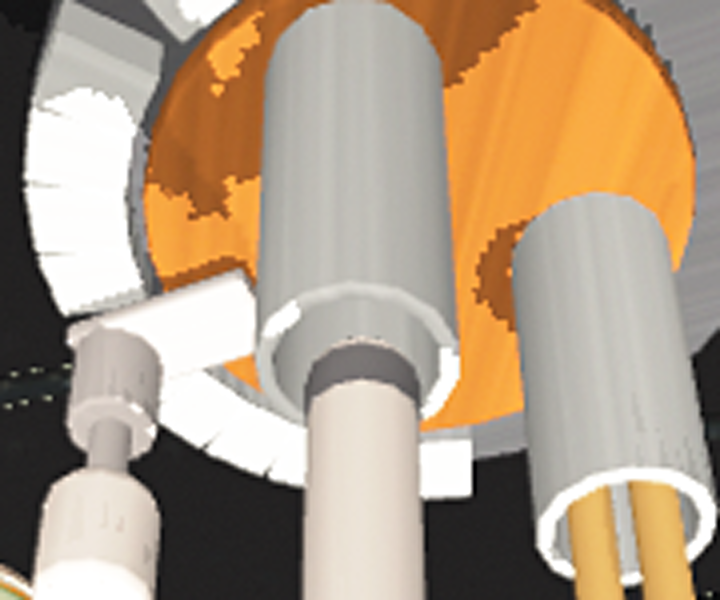

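```bash
python3 -m creep '[[0,0,0,4.4,0,5.5,1],[0,0,0,5,0,5.5,1],[0,0,0,5,0,5.5,1],[0,0,0,0,0,0,1],[0,0,0,0,0,0,1]]'
python3 -c "
from h import *
snap('wrist','w21.png');plan(60)
a=cv2.imread('pics/w21.png');cv2.imwrite('pics/w21z.png',cv2.resize(a[0:150,230:410],None,fx=4,fy=4,interpolation=2))
"
```

```text
clock: 19.03
eef_pos: [353.9, -157.8, 317.0]
tcp_rot: [3.122, 0.694, 2.757]
contact_force: [0.4, -0.4, -0.7]
opening: 0.161
foot [ 451.1 -191.4   87.3] dir [-0.    -0.006  1.   ] rotvec [ 0.004 -0.002 -0.004] shift tool [17.9 -1.1 20.9] after rot [17.9 -1.  20.8] F [ 0.  -0.2 -0.4] z [ 354.  -157.8  317.1]
```

View pics/w21z.png

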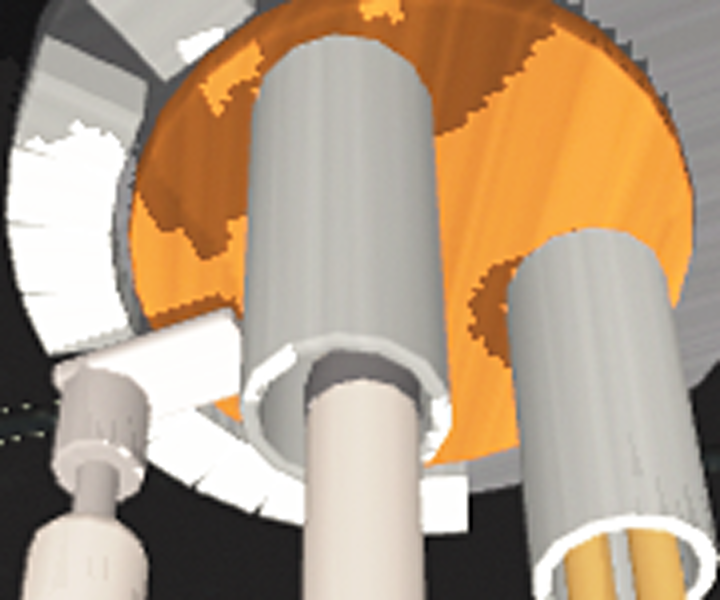

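```bash
python3 -m creep '[[0,0,0,3,-1.8,2,1],[0,0,0,5,-0.2,5.2,1],[0,0,0,5,-0.2,5.2,1],[0,0,0,5,-0.2,5.2,1],[0,0,0,0,0,0,1]]'
python3 -c "
from h import *
snap('wrist','w22.png');plan(40)
a=cv2.imread('pics/w22.png');cv2.imwrite('pics/w22z.png',cv2.resize(a[0:200,230:410],None,fx=3.5,fy=3,interpolation=2))
"
```

```text
clock: 19.5
eef_pos: [355.2, -158.6, 309.9]
tcp_rot: [3.129, 0.676, 2.761]
contact_force: [0.7, -1.4, -0.6]
opening: 0.161
foot [ 448.  -191.7   78.3] dir [ 0.018 -0.008  1.   ] rotvec [ 0.    -0.02  -0.001] shift tool [26.5 -0.8 30.3] after rot [27.1 -0.8 29.8] F [ 1.2 -1.2 -1.3] z [ 355.1 -158.6  309.9]
```

View pics/w22z.png

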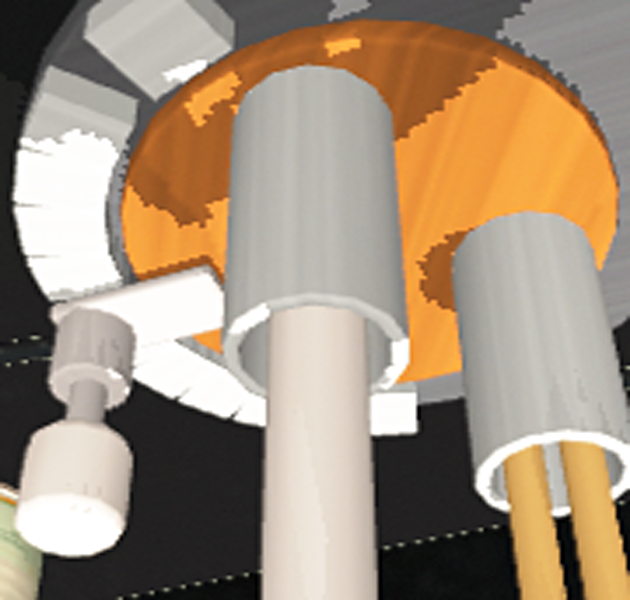

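```bash
python3 -c "
from h import *
print(sense()['qpos'],sense()['joint_efforts'])"
```

```text
[-0.44780368  0.02810354  2.4289548   1.39228567  0.05615107 -3.01572462] [ 1.54935038e-01 -2.73067385e+01 -2.40934646e+01  2.27040346e-01
 -2.33329274e-01  2.02528940e-02]
```

The marker is in the cup but the wrist has reached its singularity: q5 is about 0.06 and q6 is at its limit. I'll fit the kinematics and find a heading that can finish the descent.

```bash
cat > kin.py <<'E'
import numpy as np
from scipy.optimize import least_squares
from scipy.spatial.transform import Rotation as Ro
D=[([1.17258892,.35363536,1.63416907,0,1.15520807,-.00238],[240.871,576.446,403.955],[-3.14017,-.0000130,2.745764]),
([.70043663,.20369328,1.91481308,.00316726,1.06903153,-1.12716067],[379.997,322.928,373.893],[-3.12430343,-.04265841,-2.88674769]),
([.62043908,.29296947,1.8082444,-.02045884,1.05595926,-1.0429381],[455.069,323.318,368.116],[-3.11845366,-.00464779,-3.03885279]),
([-.45902324,-.1812961,2.34917248,.10167394,.30357046,-1.73812887],[342.488,-161.866,394.031],[-3.11603513,.67178807,2.77236261]),
([-.44780368,.02810354,2.4289548,1.39228567,.05615107,-3.01572462],[355.1,-158.6,309.9],[3.129,.676,2.761])]
def Rq(q): return Ro.from_euler('ZYZYZ',[q[0],q[1]+q[2],q[3],q[4],q[5]]).as_matrix()
C=None
cs=[Rq(q).T@Ro.from_euler('xyz',e).as_matrix() for q,p,e in D]
C=Ro.from_matrix(cs).mean().as_matrix()
if __name__=='__main__':
    for c in cs: print(np.degrees(np.linalg.norm(Ro.from_matrix(C.T@c).as_rotvec())))
    print(C.round(3))
def fk(q,k):
    h,a1,L2,b,L3,L6=k
    q1,q2,q3=q[:3];f=q2+q3
    rr=a1+L2*np.sin(q2)+b*np.cos(f)+L3*np.sin(f); zz=h+L2*np.cos(q2)-b*np.sin(f)+L3*np.cos(f)
    R=Rq(q)@C
    return np.array([rr*np.cos(q1),rr*np.sin(q1),zz])+L6*R[:,2],R
sol=least_squares(lambda k:np.concatenate([fk(q,k)[0]-p for q,p,e in D]+[1e-3*(k-[300,0,430,0,400,120])]),[300,0,430,0,400,120])
K=sol.x
if __name__=='__main__': print(K.round(1),sol.fun.round(1))
E
python3 kin.py
```

```text
Traceback (most recent call last):
  File "kin.py", line 11, in <module>
    cs=[Rq(q).T@Ro.from_euler('xyz',e).as_matrix() for q,p,e in D]
        ~~^^^
  File "kin.py", line 9, in Rq
    def Rq(q): return Ro.from_euler('ZYZYZ',[q[0],q[1]+q[2],q[3],q[4],q[5]]).as_matrix()
                      ~~~~~~~~~~~~~^^^^^^^^^^^^^^^^^^^^^^^^^^^^^^^^^^^^^^^^^
  File "scipy/spatial/transform/_rotation.pyx", line 1413, in scipy.spatial.transform._rotation.Rotation.from_euler
ValueError: Expected axis specification to be a non-empty string of upto 3 characters, got ZYZYZ
```

```bash
sed -i "s/^def Rq.*/def Rq(q): return (Ro.from_euler('ZYZ',[q[0],q[1]+q[2],q[3]])*Ro.from_euler('YZ',[q[4],q[5]])).as_matrix()/" kin.py; python3 kin.py
```

```text
0.009412838275975407
0.009792192366972405
0.00979212905733975
0.009792948442393831
0.038782724712575205
[[-0. -1.  0.]
 [ 1. -0.  0.]
 [-0.  0.  1.]]
[294.7  -1.6 569.7  58.7 495.8 170.7] [ 1.4 -0.4  0.   0.8 -1.3 -0.1  0.9 -1.3 -0.1 -0.6 -1.3  0.2 -0.5 -1.3
 -0.  -0.  -0.   0.1  0.1  0.1  0.1]
```

```bash
cat > ik.py <<'E'
from h import *
from kin import *
lo=np.array([-2.63,-.92,.06,-1.3,0,-3.02]);hi=np.array([2.63,2.1,2.66,4.44,2.69,3.02])
def wr3(v):
    q1,q2,q3=v; q=[q1,q2,q3,0,0,0];h,a1,L2,b,L3,L6=K;f=q2+q3
    rr=a1+L2*np.sin(q2)+b*np.cos(f)+L3*np.sin(f); zz=h+L2*np.cos(q2)-b*np.sin(f)+L3*np.cos(f)
    return np.array([rr*np.cos(q1),rr*np.sin(q1),zz])
def ik(p,R):
    W=p-K[5]*R[:,2]; out=[]
    s=least_squares(lambda v:wr3(v)-W,[np.arctan2(W[1],W[0]),0.1,2.2])
    if abs(s.fun).max()>1: return out
    M=Ro.from_euler('ZY',[s.x[0],s.x[1]+s.x[2]]).as_matrix().T@R@C.T
    z1,y,z2=Ro.from_matrix(M).as_euler('ZYZ')
    if y<0: z1,y,z2=z1+np.pi,-y,z2+np.pi
    for a in(z1-2*np.pi,z1,z1+2*np.pi):
        for c in(z2-2*np.pi,z2,z2+2*np.pi):
            q=np.r_[s.x,a,y,c]
            if (q>lo).all() and (q<hi).all(): out.append(q)
    return out
def Rhead(psi):  # marker vertical, tool horizontal heading psi (rad)
    # base: R with dt->z
    y=np.cross([0,0,1],dt); 
    f,d,R,s=marker(); R2=Ro.from_rotvec(np.cross(d,[0,0,1])).as_matrix()@R
    h=np.arctan2(R2[1,2],R2[0,2]); return Ro.from_rotvec([0,0,psi-h]).as_matrix()@R2
E
python3 - <<'E'
from ik import *
np.set_printoptions(precision=2,suppress=True)
for psi in range(-180,180,15):
    R=Rhead(np.radians(psi)); res=[]
    for z in(26,100,150):
        p=np.r_[CUP,z]-R@ft; o=ik(p,R); res.append((p.round(0),[q for q in o]))
    print(psi,res[0][0],'|',*res[0][1],'|',*res[1][1],'|',*res[2][1])
E
```

```text
-180 [ 554. -192.  256.] | [-0.28  0.65  1.61 -0.18  1.56  1.37] | [-0.28  0.56  1.57 -0.18  1.68  1.35] | [-0.28  0.51  1.54 -0.18  1.76  1.33]
-165 [ 550. -165.  256.] | [-0.21  0.63  1.66 -0.29  1.5   1.24] | [-0.21  0.54  1.62 -0.29  1.62  1.2 ] | [-0.21  0.48  1.59 -0.3   1.71  1.17]
-150 [ 539. -140.  256.] | [-0.13  0.59  1.73 -0.41  1.42  1.12] | [-0.13  0.5   1.69 -0.4   1.54  1.06] | [-0.13  0.44  1.66 -0.4   1.62  1.03]
-135 [ 522. -119.  256.] | [-0.07  0.55  1.82 -0.52  1.32  1.01] | [-0.07  0.45  1.78 -0.51  1.44  0.94] | [-0.07  0.38  1.74 -0.51  1.52  0.89]
-120 [ 501. -103.  256.] | [-0.02  0.5   1.92 -0.65  1.2   0.91] | [-0.02  0.38  1.88 -0.62  1.32  0.82] | [-0.02  0.32  1.84 -0.6   1.4   0.76]
-105 [476. -93. 256.] | [ 0.02  0.44  2.03 -0.78  1.06  0.83] | [ 0.02  0.32  1.99 -0.73  1.18  0.71] | [ 0.02  0.24  1.95 -0.7   1.27  0.63]
-90 [449. -90. 256.] | [ 0.04  0.38  2.14 -0.94  0.92  0.76] | [ 0.04  0.24  2.1  -0.84  1.03  0.59] | [ 0.04  0.16  2.06 -0.8   1.11  0.49]
-75 [422. -94. 256.] | [ 0.03  0.32  2.25 -1.14  0.76  0.72] | [ 0.03  0.16  2.21 -0.97  0.8
[... 1568 characters left out ...]
56.] | [-0.67  0.6   1.72  0.4   1.43  2.05] | [-0.67  0.5   1.68  0.39  1.55  2.1 ] | [-0.67  0.45  1.65  0.4   1.63  2.13]
120 [ 503. -282.  256.] | [-0.59  0.63  1.65  0.29  1.51  1.92] | [-0.59  0.54  1.61  0.29  1.63  1.96] | [-0.59  0.49  1.58  0.29  1.71  1.99]
135 [ 525. -265.  256.] | [-0.52  0.66  1.6   0.17  1.56  1.79] | [-0.52  0.57  1.57  0.17  1.68  1.81] | [-0.52  0.52  1.53  0.17  1.77  1.83]
150 [ 541. -244.  256.] | [-0.44  0.67  1.58  0.05  1.59  1.65] | [-0.44  0.58  1.54  0.05  1.71  1.66] | [-0.44  0.53  1.51  0.06  1.8   1.66]
165 [ 551. -219.  256.] | [-0.36  0.67  1.58 -0.06  1.59  1.51] | [-0.36  0.58  1.54 -0.06  1.71  1.5 ] | [-0.36  0.53  1.51 -0.06  1.8   1.5 ]
```

```bash
python3 -m creep '[[0,0,0,-5,0,-6,1],[0,0,0,-5,0,-6,1],[0,0,0,-7,0,-8,1],[0,0,0,-7,0,-8,1],[0,0,0,0,0,0,1]]'
python3 -c "
from h import *
plan(200);print(sense()['qpos'].round(2))
S=np.load('pics/side0.png.npz')
for q in((337,163),(470,265),(400,212)): print(atz(S,q,250))
W=np.load('pics/w16.png.npz')
for q in((223,178),(540,93),(212,270)): print(atz(W,q,0),atz(W,q,222))
"
```

```text
clock: 19.97
eef_pos: [355.9, -157.9, 330.5]
tcp_rot: [3.123, 0.676, 2.762]
contact_force: [0.6, 1.0, -0.1]
opening: 0.164
foot [ 449.3 -189.7   98.8] dir [ 0.017 -0.012  1.   ] rotvec [ 0.004 -0.02  -0.004] shift tool [-60.3  -0.2 -78.7] after rot [-61.9  -0.8 -77.5] F [ 0.6  1.  -0.1] z [ 355.9 -157.9  330.5]
[-0.45 -0.02  2.41  0.64  0.1  -2.26]
[593.79980772  29.06021136 250.        ]
[ 606.9973647  -496.81317603  250.        ]
[ 599.13994892 -266.92123444  250.        ]
[ 671.02954987 -473.76810638    0.        ] [ 412.06225815 -243.97078728  222.        ]
[653.39443983 -22.45099868   0.        ] [ 406.75667733 -108.19055191  222.        ]
[1028.35782411 -763.73993499    0.        ] [ 519.56564403 -331.20976509  222.        ]
```

```bash
python3 -m creep '[[0,-0.02,0,-15,0,-18,1],[0,0,0,-18,0,-22,1],[0,0,0,-18,0,-22,1],[0,0,0,-18,0,-22,1],[0,0,0,-10,0,-12,1],[0,0,0,0,0,0,1]]'
python3 -c "
from h import *
plan(200);print(sense()['qpos'].round(2))"
```

```text
clock: 20.47
eef_pos: [353.8, -157.1, 452.3]
tcp_rot: [3.113, 0.685, 2.764]
contact_force: [-0.4, -0.2, -0.0]
opening: 0.161
foot [ 450.1 -187.2  221.6] dir [ 0.006 -0.016  1.   ] rotvec [ 0.01  -0.011 -0.008] shift tool [14.3 -3.1 17.5] after rot [14.5 -2.8 17.4] F [-0.4 -0.2 -0. ] z [ 353.8 -157.1  452.3]
[-0.46 -0.26  2.26  0.18  0.46 -1.79]
```

```bash
python3 -m creep '[[0.076,0,0.093,0,0,0,1],[0.076,0,0.093,0,0,0,1],[0.076,0,0.093,0,0,0,1],[0.076,0,0.093,0,0,0,1],[0.076,0,0.093,0,0,0,1],[0.076,0,0.093,0,0,0,1],[0.076,0,0.093,0,0,0,1],[0.076,0,0.093,0,0,0,1],[0,0,0,0,0,0,1]]'
python3 -c "
from h import *
plan(160);f,d,R,s=marker();print(s['qpos'].round(2),np.degrees(np.arctan2(R[1,2],R[0,2])))"
```

```text
clock: 21.22
eef_pos: [349.8, -151.1, 437.5]
tcp_rot: [3.138, 0.624, 2.091]
contact_force: [0.4, 0.5, -0.4]
opening: 0.161
foot [ 393.9 -225.2  200.9] dir [ 0.041 -0.06   0.997] rotvec [-0.005 -0.072  0.003] shift tool [41.3 63.4 29.4] after rot [43.6 63.1 26.7] F [ 0.4  0.5 -0.4] z [ 349.8 -151.1  437.5]
[-0.22 -0.19  2.23 -0.67  0.76 -0.33] -59.84491000315112
```

```bash
python3 -m creep '[[0.062,-0.024,0.08,0,8,0,1],[0.062,-0.024,0.08,0,8,0,1],[0.062,-0.024,0.08,0,8,0,1],[0,0,0,0,8,0,1],[0,0,0,0,0,0,1]]'
python3 -c "
from h import *
plan(150);f,d,R,s=marker();print(s['qpos'].round(2),np.degrees(np.arctan2(R[1,2],R[0,2])))"
```

```text
clock: 21.63
eef_pos: [378.5, -134.9, 428.6]
tcp_rot: [-3.116, 0.669, 1.832]
contact_force: [0.5, 0.2, -0.5]
opening: 0.164
foot [ 398.1 -229.9  196.3] dir [ 0.035 -0.019  0.999] rotvec [-0.023 -0.027  0.018] shift tool [52.5 53.9 19.6] after rot [54.  52.5 19.3] F [ 0.5  0.2 -0.5] z [ 378.5 -134.9  428.6]
[-0.09 -0.07  2.17 -0.79  0.98  0.09] -77.37441312472428
```

```bash
python3 -m creep '[[-0.023,-0.027,0.018,0,0,0,1],[0,0,0,17,17,5,1],[0,0,0,17,17,5,1],[0,0,0,17,17,5,1],[0,0,0,0,0,0,1],[0,0,0,0,0,0,1]]'
python3 -c "
from h import *
plan(125);f,d,R,s=marker();print(s['qpos'].round(2),np.degrees(np.arctan2(R[1,2],R[0,2])))"
```

```text
clock: 22.13
eef_pos: [419.1, -90.7, 378.7]
tcp_rot: [-3.134, 0.669, 1.859]
contact_force: [0.2, -1.5, -0.4]
opening: 0.163
foot [ 445.4 -184.   146.4] dir [ 0.022 -0.022  1.   ] rotvec [-0.012 -0.027  0.009] shift tool [11.7 -1.  21.5] after rot [12.3 -1.4 21.1] F [ 0.2 -1.5 -0.4] z [419.1 -90.7 378.7]
[ 0.02  0.06  2.17 -0.85  0.92  0.28] -74.17542006961929
```

```bash
python3 -m creep '[[-0.012,-0.027,0.009,0,0,0,1],[0,0,0,6,-1,10,1],[0,0,0,6,0,11,1],[0,0,0,0,0,0,1],[0,0,0,0,0,0,1]]'
python3 -c "
from h import *
snap('wrist','w23.png');snap('side','s23.png')
plan(105);f,d,R,s=marker();print(s['qpos'].round(2),np.degrees(np.arctan2(R[1,2],R[0,2])))
W=np.load('pics/w23.png.npz');S=np.load('pics/s23.png.npz')
print('rim pred',proj(W,[*CUP,92]),proj(S,[*CUP,92]),'foot pred',proj(W,f),proj(S,f))
a=cv2.imread('pics/w23.png');cv2.imwrite('pics/w23z.png',cv2.resize(a[0:150,230:410],None,fx=4,fy=4,interpolation=2))
a=cv2.imread('pics/s23.png');cv2.imwrite('pics/s23z.png',cv2.resize(a[200:290,300:390],None,fx=6.6,fy=6.6,interpolation=2))
"
```

```text
clock: 22.55
eef_pos: [416.2, -96.9, 353.0]
tcp_rot: [3.138, 0.685, 1.863]
contact_force: [0.1, -0.2, 0.7]
opening: 0.161
foot [ 447.1 -192.8  122.7] dir [ 0.008 -0.008  1.   ] rotvec [-0.004 -0.01   0.003] shift tool [12.6  1.8 14. ] after rot [12.7  1.7 13.9] F [-0.   0.2  0.2] z [416.4 -96.7 353.4]
[ 0.01  0.1   2.2  -0.93  0.86  0.36] -72.85009752695682
rim pred [324.4384325   68.70832587] [336.29331276 256.14412122] foot pred [319.51930722 101.41277588] [335.83165639 248.94217496]
```

View pics/w23z.png

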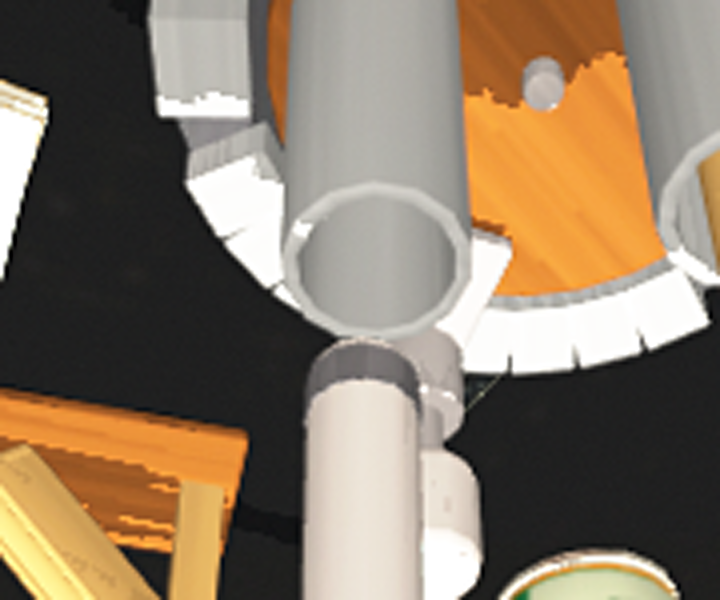

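View pics/s23z.png

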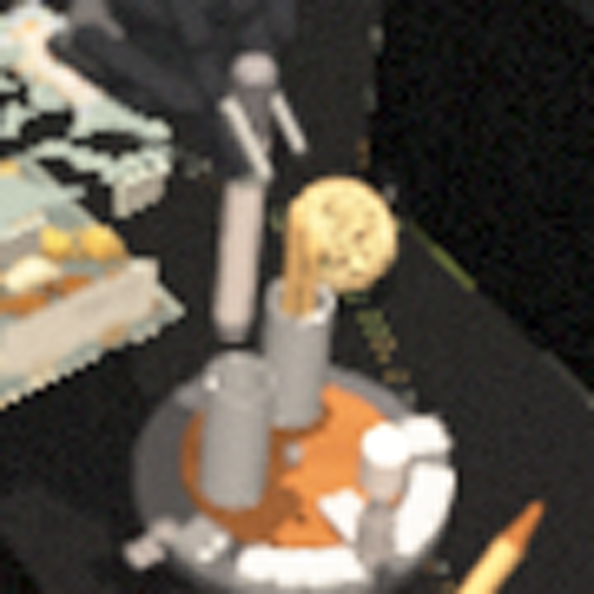

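```bash
python3 -m creep '[[0,-0.01,0,5,2,5,1],[0,0,0,5,0.3,5,1],[0,0,0,5,0,5,1],[0,0,0,0,0,0,1],[0,0,0,0,0,0,1]]'
python3 -c "
from h import *
plan(85)"
```

```text
clock: 23.07
eef_pos: [418.3, -94.4, 332.9]
tcp_rot: [3.134, 0.695, 1.861]
contact_force: [0.2, -0.1, -0.1]
opening: 0.161
foot [ 450.1 -192.4  103.2] dir [ 0.003 -0.     1.   ] rotvec [-0.002 -0.001  0.002] shift tool [11.1 -0.8 14.5] after rot [11.1 -0.8 14.5] F [ 0.2 -0.1 -0.1] z [418.3 -94.4 332.9]
```

```bash
python3 -m creep '[[0,0,0,5,-0.6,6.6,1],[0,0,0,0,0,0,1],[0,0,0,0,0,0,1]]'
python3 -c "
from h import *
snap('wrist','w24.png');plan(70)
a=cv2.imread('pics/w24.png');cv2.imwrite('pics/w24z.png',cv2.resize(a[0:150,230:410],None,fx=4,fy=4,interpolation=2))"
```

```text
clock: 23.32
eef_pos: [418.0, -94.9, 324.2]
tcp_rot: [3.133, 0.695, 1.861]
contact_force: [-0.5, -0.5, -0.7]
opening: 0.163
foot [ 449.7 -192.8   94.3] dir [ 0.003 -0.     1.   ] rotvec [-0.002 -0.001  0.002] shift tool [15.4 -0.3 19. ] after rot [15.4 -0.3 19. ] F [ 0.1  0.6 -1.6] z [417.9 -94.9 324.1]
```

View pics/w24z.png

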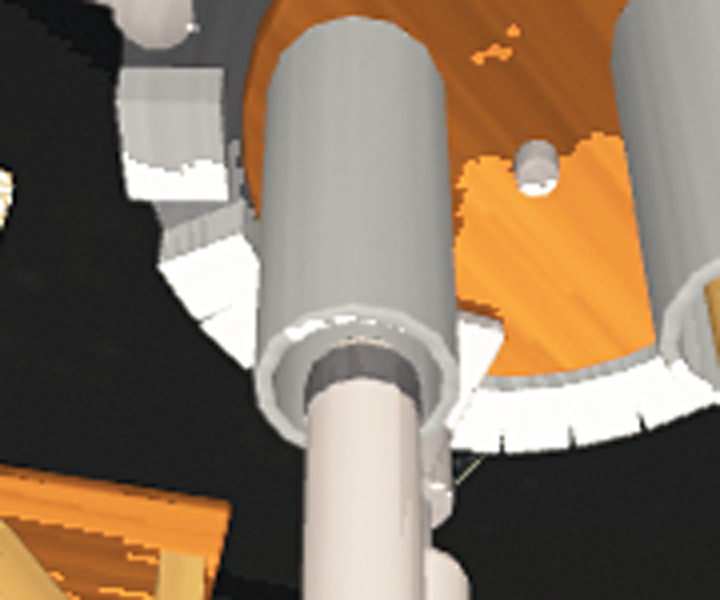

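```bash
python3 -m creep '[[0,0,0,5.2,-0.6,6.2,1],[0,0,0,5.2,0,6.2,1],[0,0,0,5.2,0,6.2,1],[0,0,0,0,0,0,1],[0,0,0,0,0,0,1]]'
python3 -c "
from h import *
snap('wrist','w25.png');plan(50)
a=cv2.imread('pics/w25.png');cv2.imwrite('pics/w25z.png',cv2.resize(a[0:200,230:410],None,fx=3,fy=3,interpolation=2))"
```

```text
clock: 23.78
eef_pos: [418.0, -95.0, 300.1]
tcp_rot: [3.131, 0.696, 1.86]
contact_force: [-0.2, -0.4, 0.2]
opening: 0.16
foot [ 450.4 -192.9   70.4] dir [ 0.001 -0.     1.   ] rotvec [-0.001 -0.001  0.001] shift tool [12.9 -0.4 15.9] after rot [13.  -0.4 15.9] F [-0.5 -0.2 -0.2] z [418.  -95.1 300.2]
```

View pics/w25z.png

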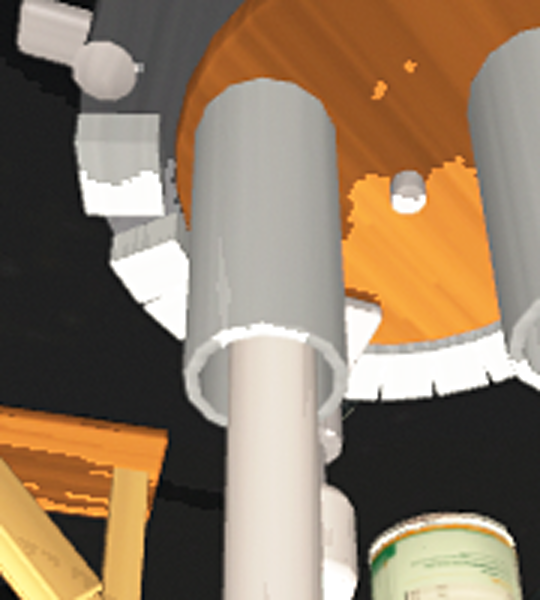

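```bash
python3 -m creep '[[0,0,0,5.2,-0.9,6.2,1],[0,0,0,5.2,0,6.2,1],[0,0,0,5.2,0,6.2,1],[0,0,0,3,0,3.6,1],[0,0,0,0,0,0,1],[0,0,0,0,0,0,1]]'
python3 -c "
from h import *
snap('wrist','w26.png');plan(26)
a=cv2.imread('pics/w26.png');cv2.imwrite('pics/w26z.png',cv2.resize(a[0:300,200:440],None,fx=2,fy=2,interpolation=2))"
```

```text
clock: 24.33
eef_pos: [418.8, -95.3, 273.3]
tcp_rot: [3.125, 0.698, 1.856]
contact_force: [-0.5, 0.1, -0.5]
opening: 0.162
foot [ 452.4 -193.3   44. ] dir [-0.004  0.     1.   ] rotvec [ 0.003  0.002 -0.002] shift tool [11.6 -1.2 13.5] after rot [11.6 -1.1 13.5] F [ 0.1 -0.9 -0. ] z [418.9 -95.3 273.4]
```

View pics/w26z.png

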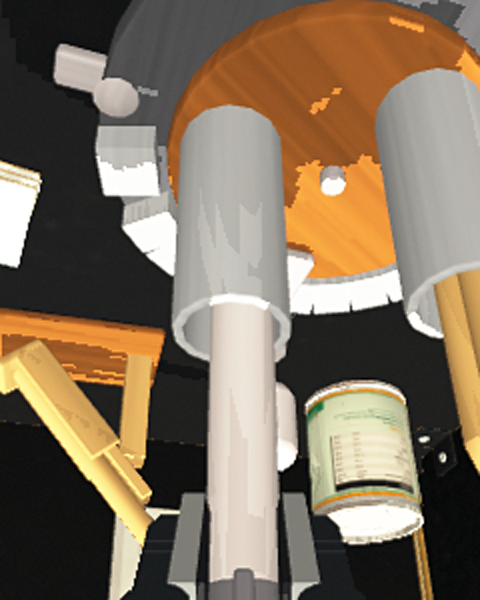

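```bash
python3 -m creep '[[0.003,0.002,-0.002,2.6,-2,3,1],[0,0,0,3,-0.2,3.4,1],[0,0,0,3,-0.2,3.4,1],[0,0,0,0,0,0,1],[0,0,0,0,0,0,1]]'
python3 -c "
from h import *
plan(26)"
```

```text
clock: 24.8
eef_pos: [416.8, -95.7, 260.3]
tcp_rot: [3.127, 0.696, 1.857]
contact_force: [-0.2, 0.0, -0.5]
opening: 0.16
foot [ 449.8 -193.6   30.7] dir [-0.002 -0.     1.   ] rotvec [ 0.002  0.    -0.001] shift tool [3.  1.1 3.6] after rot [3.  1.1 3.6] F [-0.2  0.  -0.5] z [416.8 -95.7 260.3]
```

```bash
python3 -m creep '[[0,0,0,1.4,0.3,1.5,1],[0,0,0,0,0,0,1]]'
python3 -m creep '[[0,0,0,1.2,0,1.4,1],[0,0,0,0,0,0,1]]'
python3 -m creep '[[0,0,0,1,0,1,1],[0,0,0,0,0,0,1]]'
python3 -c "
from h import *
plan(26)"
```

```text
clock: 24.97
eef_pos: [417.1, -95.5, 258.0]
tcp_rot: [3.127, 0.696, 1.857]
contact_force: [-0.0, -0.1, -0.2]
opening: 0.163
clock: 25.13
eef_pos: [418.1, -96.0, 257.7]
tcp_rot: [3.126, 0.701, 1.857]
contact_force: [-0.9, -1.1, -1.1]
opening: 0.16
clock: 25.3
eef_pos: [418.7, -96.2, 257.2]
tcp_rot: [3.125, 0.704, 1.856]
contact_force: [-0.1, -0.1, 0.0]
opening: 0.161
foot [ 452.5 -195.8   28.5] dir [-0.005  0.007  1.   ] rotvec [ 0.002  0.008 -0.002] shift tool [ 1.8 -0.5  0.5] after rot [ 1.8 -0.5  0.5] F [-0.1 -0.1  0. ] z [418.7 -96.2 257.2]
```

```bash
python3 -c "
from h import *
print(sense()['qpos'].round(3))
from ik import *
for psi in (-73,-75,-80,-85):
    R=Rhead(np.radians(psi))
    for z in (22,26,30): print(psi,z,[q.round(3) for q in ik(np.r_[CUP,z]-R@ft,R)])
"
```

```text
[ 0.017  0.306  2.273 -1.191  0.731  0.72 ]
-73 22 [array([ 0.025,  0.319,  2.271, -1.179,  0.732,  0.73 ])]
-73 26 [array([ 0.025,  0.31 ,  2.269, -1.168,  0.737,  0.714])]
-73 30 [array([ 0.025,  0.301,  2.267, -1.156,  0.741,  0.699])]
-75 22 [array([ 0.03 ,  0.327,  2.256, -1.148,  0.754,  0.733])]
-75 26 [array([ 0.03 ,  0.318,  2.255, -1.137,  0.759,  0.718])]
-75 30 [array([ 0.03 ,  0.309,  2.253, -1.127,  0.763,  0.704])]
-80 22 [array([ 0.039,  0.347,  2.22 , -1.074,  0.808,  0.744])]
-80 26 [array([ 0.039,  0.338,  2.218, -1.065,  0.813,  0.731])]
-80 30 [array([ 0.039,  0.329,  2.216, -1.057,  0.818,  0.718])]
-85 22 [array([ 0.043,  0.366,  2.182, -1.007,  0.86 ,  0.758])]
-85 26 [array([ 0.043,  0.358,  2.181, -1.   ,  0.866,  0.746])]
-85 30 [array([ 0.043,  0.35 ,  2.179, -0.993,  0.871,  0.735])]
```

```bash
python3 -m creep '[[0.002,0.008,-0.002,3,-1,2,1],[0,0,0,0,0,0,1],[0,0,0,0,0,0,1]]'
python3 -c "
from h import *
plan(26);print(sense()['qpos'].round(3))
snap('wrist','w27.png');snap('side','s27.png')
a=cv2.imread('pics/w27.png');cv2.imwrite('pics/w27z.png',cv2.resize(a[0:300,200:440],None,fx=2,fy=2,interpolation=2))
a=cv2.imread('pics/s27.png');cv2.imwrite('pics/s27z.png',cv2.resize(a[200:290,300:390],None,fx=6.6,fy=6.6,interpolation=2))"
```

```text
clock: 25.55
eef_pos: [420.3, -96.8, 257.8]
tcp_rot: [3.125, 0.708, 1.856]
contact_force: [0.3, 0.2, -1.9]
opening: 0.162
foot [ 454.6 -197.1   29.5] dir [-0.007  0.01   1.   ] rotvec [ 0.003  0.012 -0.002] shift tool [ 3.  -2.   0.3] after rot [ 3.  -2.   0.3] F [ 0.3  0.2 -1.9] z [420.3 -96.8 257.8]
[ 0.017  0.307  2.27  -1.194  0.733  0.721]
```

View pics/w27z.png

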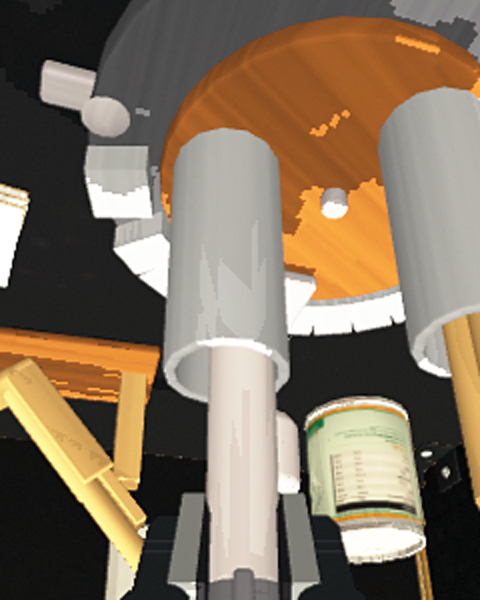

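View pics/s27z.png

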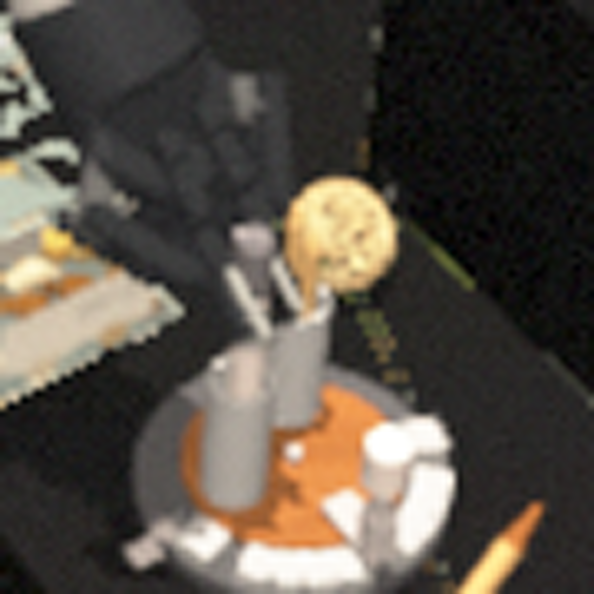

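```bash
python3 -m creep '[[0,0,0,-1,-1,-3.5,1],[0.039,0.004,0.046,0,5.5,-1,1],[0.039,0.004,0.046,0,5.5,0,1],[0,0,0,0,0,0,1],[0,0,0,0,0,0,1]]'
python3 -c "
from h import *
plan(32);print(sense()['qpos'].round(3))"
```

```text
clock: 26.07
eef_pos: [427.9, -91.6, 261.0]
tcp_rot: [3.13, 0.695, 1.736]
contact_force: [-0.7, -1.6, 0.2]
opening: 0.165
foot [ 448.2 -192.6   31.3] dir [ 0.    -0.001  1.   ] rotvec [-0.    -0.001  0.   ] shift tool [-1.   2.1  0.1] after rot [-1.   2.1  0.1] F [-0.7 -1.6  0.2] z [427.9 -91.6 261. ]
[ 0.033  0.321  2.225 -1.065  0.81   0.713]
```

Now q4 has room again. I'll correct by 2 mm and lower to the floor.

```bash
python3 -m creep '[[0,0,0,1,1.8,2.2,1],[0,0,0,1.4,0.3,1.5,1],[0,0,0,0,0,0,1]]'
python3 -c "
from h import *
plan(26);print(sense()['qpos'].round(3))"
```

```text
clock: 26.32
eef_pos: [430.1, -92.3, 257.6]
tcp_rot: [3.13, 0.7, 1.741]
contact_force: [0.1, 0.5, -1.0]
opening: 0.163
foot [ 451.1 -194.2   28.3] dir [-0.001  0.003  1.   ] rotvec [-0.     0.003  0.   ] shift tool [ 1.4 -0.5  1.4] after rot [ 1.4 -0.5  1.4] F [ 0.1  0.5 -1. ] z [430.1 -92.3 257.6]
[ 0.032  0.332  2.223 -1.08   0.806  0.724]
```

```bash
python3 -m creep '[[0,0,0,1.8,-0.4,1.8,1],[0,0,0,0,0,0,1]]'
python3 -m creep '[[0,0,0,1.8,0,1.8,1],[0,0,0,0,0,0,1]]'
python3 -c "
from h import *
plan(26);print(sense()['qpos'].round(3),sense()['wrist_torque'])"
```

```text
clock: 26.48
eef_pos: [430.4, -93.0, 257.2]
tcp_rot: [3.128, 0.706, 1.743]
contact_force: [-0.2, 1.0, -0.4]
opening: 0.165
clock: 26.65
eef_pos: [431.0, -93.4, 256.5]
tcp_rot: [3.126, 0.712, 1.745]
contact_force: [0.0, 0.2, 0.1]
opening: 0.164
foot [ 453.6 -198.    28.5] dir [-0.005  0.015  1.   ] rotvec [ 0.002  0.016 -0.001] shift tool [ 1.6 -1.7 -0.3] after rot [ 1.6 -1.7 -0.3] F [0.  0.2 0.1] z [431.  -93.4 256.5]
[ 0.033  0.337  2.225 -1.104  0.807  0.743] [ 0.3262628   0.06873206 -0.02095681]
```

```bash
python3 -m creep '[[0.002,0.016,0,4,-1.7,1,1],[0,0,0,0,0,0,1]]'
python3 -c "
from h import *
plan(26)"
python3 -m creep '[[0,0,0,3,0,3.5,1]]'
python3 -c "
from h import *
plan(26);snap('side','s28.png');snap('wrist','w28.png')
a=cv2.imread('pics/w28.png');cv2.imwrite('pics/w28z.png',cv2.resize(a[0:300,200:440],None,fx=2,fy=2,interpolation=2))
"
```

```text
clock: 26.82
eef_pos: [431.1, -93.1, 257.3]
tcp_rot: [3.125, 0.709, 1.746]
contact_force: [-3.3, -0.9, -1.7]
opening: 0.16
foot [ 454.1 -196.8   29. ] dir [-0.006  0.012  1.   ] rotvec [ 0.003  0.013 -0.002] shift tool [ 1.9 -2.1  0.5] after rot [ 1.9 -2.1  0.5] F [-3.3 -0.9 -1.7] z [431.1 -93.1 257.3]
clock: 26.9
eef_pos: [431.7, -94.1, 255.2]
tcp_rot: [3.124, 0.717, 1.746]
contact_force: [-15.0, 6.7, 66.7]
opening: 0.162
foot [ 455.1 -199.6   27.8] dir [-0.007  0.02   1.   ] rotvec [ 0.003  0.021 -0.002] shift tool [ 1.4 -2.5 -1.8] after rot [ 1.4 -2.5 -1.8] F [-15.    6.7  66.7] z [431.7 -94.1 255.2]
```

View pics/w28z.png

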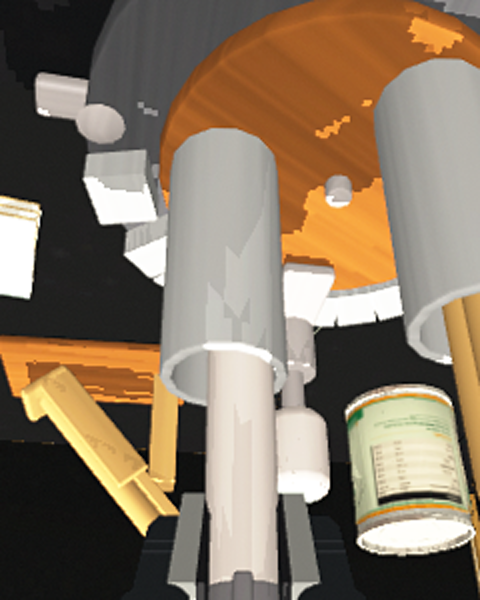

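The push gave 67 N upward, so the foot is on the cup floor. I'll relax, release and back off along the tool axis.

```bash
python3 -m creep '[[0,0,0,0,0,0,1],[0,0.015,0,0.5,-1,-1,1],[0,0,0,0,0,0,1]]' 30
python3 -m creep '[[0,0,0,0,0,0,0.85],[0,0,0,0,0,0,0.75],[0,0,0,0,0,0,0.65],[0,0,0,0,0,0,0.6],[0,0,0,0,0,0,0.6],[0,0,0,0,0,0,0.6]]'
python3 -c "
from h import *
snap('side','s29.png');snap('wrist','w29.png');print(sense()['opening'],sense()['contact_force'],sense()['eef_pos'])
"
```

```text
clock: 27.25
eef_pos: [430.1, -93.9, 257.0]
tcp_rot: [3.124, 0.706, 1.749]
contact_force: [0.9, 0.3, 0.9]
opening: 0.167
clock: 27.75
eef_pos: [428.9, -93.5, 255.3]
tcp_rot: [3.126, 0.702, 1.752]
contact_force: [0.2, -0.4, -0.7]
opening: 0.405
0.3999475836802834 [-0.45962696 -0.1269548   0.10774195] [428.95970155 -93.56360114 255.37880283]
```

View pics/w29.png

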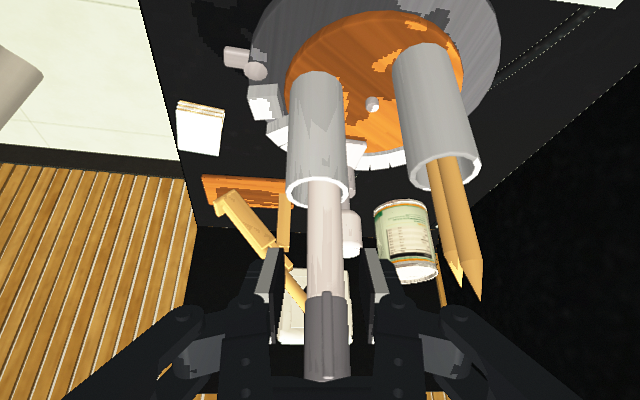

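```bash
python3 -m creep '[[0,0,0,0,1,-8,0.6],[0,0,0,0,0,-12,0.6],[0,0,0,0,0,-20,0.6],[0,0,0,0,0,-25,0.6],[0,0,0,0,0,-25,0.6],[0,0,0,0,0,-25,0.6],[0,0,0,0,0,0,0.6]]'
python3 -c "
from h import *
snap('side','s30.png');snap('wrist','w30.png');print(sense()['qpos'].round(2),sense()['contact_force'],sense()['eef_pos'])
a=cv2.imread('pics/s30.png');cv2.imwrite('pics/s30z.png',cv2.resize(a[200:300,290:410],None,fx=6,fy=6,interpolation=2))
"
```

```text
clock: 28.43
eef_pos: [413.4, -16.5, 347.5]
tcp_rot: [3.132, 0.697, 1.754]
contact_force: [1.6, 0.1, 1.0]
opening: 0.401
[ 0.22  0.14  2.18 -0.85  1.03  0.56] [-0.83957255 -0.52110768 -0.08714115] [412.99009078 -17.94123917 345.13649359]
```

View pics/w30.png

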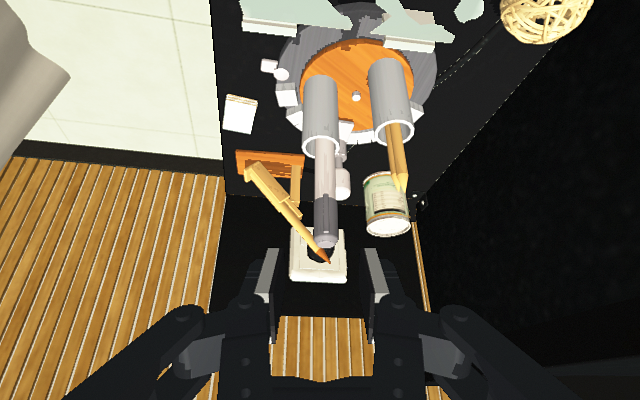

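View pics/s30z.png

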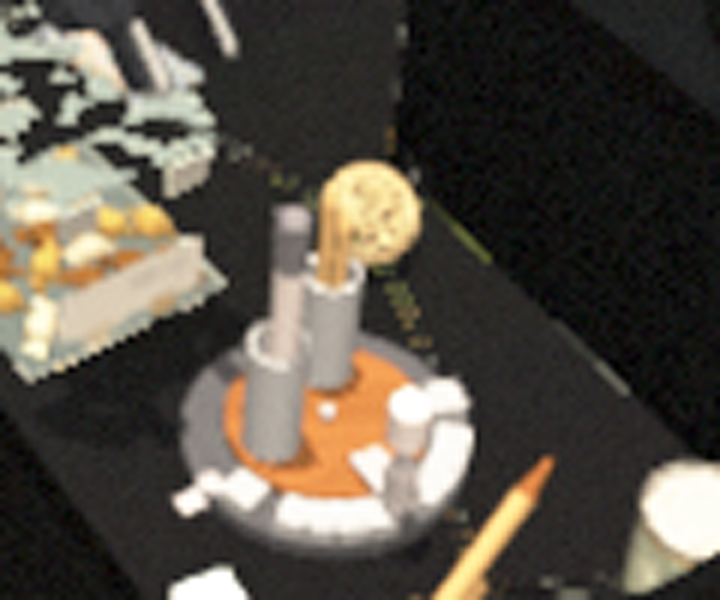

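The marker stands in the cup, with its cap at (339,235) in the side view. Before handing in I'll check its height, its lean and the knob.

```bash
python3 - <<'E'
from h import *
np.set_printoptions(precision=1,suppress=True)
W=np.load('pics/w30.png.npz');S=np.load('pics/s30.png.npz')
print('cap top tri',tri([(W,(327,241)),(S,(339,236))]),'side z176',atz(S,(339,236),176),'wrist z176',atz(W,(327,241),176))
print('knob side',atz(S,(290+410/6,200+407/6),95),'wrist axis',atz(W,(355.5,96),24),'E rim side',atz(S,(290+279/6,200+347/6),92))
print('knob at start same cam', '(424,-231)')
E
```

```text
cap top tri [ 454.  -194.4  171.7] side z176 [ 450.5 -198.3  176. ] wrist z176 [ 452.5 -185.3  176. ]
knob side [ 476.9 -265.2   95. ] wrist axis [ 483.8 -194.7   24. ] E rim side [ 447.2 -199.3   92. ]
knob at start same cam (424,-231)
```

```bash
python3 -c "
from h import *
print(sense()['contact_force'].round(1), job.sign_off())"
```

```text
the job is handed in; nothing more can be done
[-0.8 -0.5 -0.1] None
```

The job is done and handed in at about 28.5 s on the clock. The carousel stands at the next hole and the marker stands cap up in the formerly empty cup.

**What I did:**
- **Carousel:** I lifted the pin about 14 mm by its knob, turned the carousel about 60° counterclockwise, then lowered and released the pin. The spring was still pulling down at 5 N once the pin was back at its starting height, so it is in the hole.
- **Marker:** I gripped it about 107 mm from the foot, carried it over and lowered it into the cup. A 67 N upward force when I pushed showed it was on the floor. I then let go and backed the gripper away.

**Last checks:**
- **Marker:** The cap top measured about 172–176 mm above the table, against 176 mm expected with the foot on the floor. The lean looked small. The cap's sideways position varied by about 10 mm between the two camera views.
- **Contact:** The force on the gripper was near zero. The pencil and bystanders visible in the last views (tin, labels, ball) looked unmoved. I did not check the stamp or the butter bar at the end.
- **Turntable angle:** The pictures gave about 60–62°, looser than the hole's play, so I relied on the pin's height and spring force to confirm it had seated.

**What went wrong on the way:**
- **First descent:** It stopped partway because the wrist ran into a joint limit, so I lifted out and came in again from the left.
- **Second descent:** I took floor contact for another limit at first, because the force reading drops to zero when the arm stands still.

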